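Fetch the pen case from behind the display row

TASK

A customer wants the long navy gift case that lies behind the row on the wooden display board. Move the striped candle, the yellow cup and the grey pot aside to stand on the blue felt mat, then lay the case centred and lengthwise on the brown wrapping card, and only then put the three back, each on the very spot where it stood at the start. Set everything down gently, do not drop anything, and leave the pink cup and the heart-shaped dish alone.

Things in the scene. Friction and masses are not known exactly. Their poses are not given: they have to be found in the camera images.
- candle: striped ceramic candle jar, cream with gold-brown stripes, a round upright cylinder 61 mm across and 60 mm high, about 0.2 kg. Origin: centre of its underside, z up. At the start it stands on one of the three spots of display_board (which one varies).
- yellow_cup: small yellow bowl-shaped egg cup, round, 50 mm across at the rim and narrower at the foot, 31 mm high, about 0.07 kg. Origin: centre of its underside, z up. Starts on one of the three spots of display_board.
- grey_pot: small whitish-grey speckled pinch pot, round, 54 mm across, 38 mm high, about 0.09 kg. Origin: centre of its underside, z up. Starts on one of the three spots of display_board.
- navy_case: long low closed navy gift case, 62 mm (its x) by 175 mm (its y) by 42 mm high, about 0.16 kg, solid, best gripped across its 62 mm width at the middle. Origin: centre of its underside. At the start it lies on display_board behind the row, its y along the board's y, 11 mm behind the candle.
- display_board: fixed wooden board 156 mm (its x) by 254 mm (its y), top 10 mm above the table. Origin: centre of its underside; x points away from the robot (turned up to 12 degrees). Three round dark green spots, 70 mm across, lie at x = -37 mm, y = -86, 0 and +86 mm; one of the three small things stands centred on each. The case lies centred at x = +36 mm, y = 0.
- felt_mat: fixed blue felt mat lying flat on the table, 260 mm (its x) by 100 mm (its y), 3 mm thick: the side area, big enough for the three small things in a row along its x. Origin: centre of its underside. It lies left or right of the board.
- wrap_card: fixed brown wrapping card lying flat on the table, 220 mm (its x) by 110 mm (its y), 3 mm thick, where the case goes, its long side along the card's x (either way round). Origin: centre of its underside. It lies on the other side of the board from the mat.
- jewel_chest: fixed wooden two-drawer chest behind and to the right of the board, 152 mm (its x) by 200 mm (its y), 135 mm high, a closed obstacle with one drawer a little open at its -x face: carry things past it high (undersides above 0.15 m) or in front of it. Origin: centre of its underside.
- pink_cup: small pink egg cup, 50 mm across, 31 mm high, standing loose in front of the board; not to be disturbed. Origin: centre of its underside.
- white_dish: white heart-shaped dish with a short upright ring post, 94 x 104 x 47 mm, standing loose in front of the board; not to be disturbed. Origin: middle of its underside.
There are look-alikes about, which are no part of the job. There is more than one size of the candle; the one meant has the size given above.

How it is judged:
By the outcome, as a careful person would: the job done as asked, in the order asked, and still so for the second after the job is handed in, with the robot touching nothing.
It also fails if it takes over 144 s, if anything falls off the work surface, if the arm or the gripper's body presses on something with over 40 N, if the wrist force passes 120 N, or if a joint passes its speed limit or range.

ROBOT

A 6-joint arm with a two-finger parallel gripper is mounted at the origin on a cart in front of the work surface, level with it; the furniture and walls round the work are solid. World frame = base frame: x ahead of the robot, y to its left, z up, the work surface at z = 0. Lengths are in m, angles in rad, forces in N, time in s.
With the tool pointing down it reaches from about 0.25 to 0.725 m from the base axis. Payload 4 kg.
Tool frame: the origin (TCP) lies midway between the tips of the shut fingers; the grasp point (between the pads) lies 19 mm behind it; z points along the fingers, y is the line along which they close (so a half turn about z gives the same grasp; the last joint's range is limited). The gripper opens to 85 mm and grips with 20 to 120 N. Pads are 22 mm wide; open, the fingers measure 114 mm over their backs; the gripper's body (76 mm by 85 mm) begins 54 mm behind the grasp point. The pads swing forward as they close: fully open they stand 13 mm farther back than shut.
Start: joints at [-1.194, 0.241, 0.005, 1.335, 0, 1.571], TCP at [0.184, -0.465, 0.196] pointing down, gripper open.
Joint ranges: [-2.72, 2.72], [-1.05, 1.87], [-1.09, 1.28], [-1.99, 2.15], [-1.42, 1.44], [-3.14, 3.14]. Speed limits (rad/s): [2.79, 2.79, 3.14, 3.14, 3.14, 3.14].

INTERFACE

Orientations are given as a unit quaternion [x, y, z, w].
In Python, from workcell import bot, camera, job_done gives the robot as it stands.
- The arm moves only by the tool carry_out, never from a script. Its argument "plan" is a list of rows, each an object of numbers: "dx", "dy", "dz": the shift along the tool's x, y, z in mm; "twist": the turn about the tool's z in degrees; "fingers": the closure, from -1 (fully open) to 1 (shut). In form: [{"dx": .., "dy": .., "dz": .., "twist": .., "fingers": ..}, ...]. A call has exactly 5 rows; each row is the pose to reach, as a shift and turn from the pose commanded when the call began, along the tool's axes at that moment; what a row does not reach only later rows make up. A row lasts 1/12 s, in which the tool goes at most 41.7 mm and 7.16 degrees, less where a joint would pass 70% of its speed; a pose out of reach is approached as far as the arm can. A call with a gripper value outside its range is refused whole. The fingers move at their own pace and stop on an object; the grip force is fixed at half the most. Time passes only in rows, so rows that repeat a pose let the fingers close, or fill a call up. It gives the time, the measured TCP pose, the force, the opening and the grip force at its end, in the units of the state.
- bot.get_obs(): the state, without advancing time (a new reading comes with each control period).
- camera(name): name is "scene" or "top" or "wrist"; returns a dict with "image" (480x640x3 uint8, red, green, blue), "intrinsics" (3x3 intrinsics, pixels), "eye" and "attitude" of the camera in the world. Camera axes: x right, y down, z forward; pixel columns grow to the right and rows downward; lengths in m; the calibration is good to about 2 mm. A picture is of the moment at which its call begins. There is no depth.
- job_done(): hands the job in; it is judged then, once.
The state is a dict: "clock": time; "joint_pos": joint angles; "joint_vel": joint speeds; "tau": joint torques, N m; "eef_pos": TCP position; "tool_rot": TCP orientation; "ft_force": force on the tool from outside, world axes, zero at the start; "ft_torque": the same for the moment, N m; "grip_width": finger opening in m; "grasp_force": force on a finger pad.
Only numpy, scipy, OpenCV 4.12 (cv2) and the standard library are available. Lean on these libraries where they do the work, as an engineer would, in place of code of your own. Each camera call takes 0.05 s, during which the arm holds its last target. There are 200 camera calls.

## Working session

There is one attempt and no reset: what is moved stays moved. The work goes in short steps, Python scripts to look and compute and a tool call to move; the robot and the scene stay as the last step left them, time stands still between calls to the robot, and variables do not carry over. Pictures are saved under pics/ and viewed, at most 19 in all, crops included, and the job is handed in when it is done.

Besides the shell and the picture viewer there is one more tool, called after "Call:" by a JSON object that holds its "fn" and its "kwargs", one argument or row to a line. carry_out: Moves the arm, as the interface text tells. Its arguments: {"type":"object","properties":{"plan":{"type":"array","items":{"type":"object","properties":{"dx":{"type":"number"},"dy":{"type":"number"},"dz":{"type":"number"},"twist":{"type":"number"},"fingers":{"type":"number"}}}}},"required":["plan"]}

```bash
mkdir -p pics; ls
python3 - <<'E'
from workcell import bot,camera
import cv2,numpy as np,pickle
o=bot.get_obs(); print({k:np.round(v,3).tolist() for k,v in o.items()})
for n in ("scene","top"):
    c=camera(n); pickle.dump(c,open(f"{n}0.pkl","wb")); cv2.imwrite(f"pics/{n}0.png",c["image"][:,:,::-1])
    print(n,c["intrinsics"],c["eye"],c["attitude"])
E
```

```text
pics
{'clock': 0.0, 'joint_pos': [-1.194, 0.241, 0.004, 1.335, 0.0, 1.571], 'joint_vel': [-0.001, -0.0, 0.002, -0.001, 0.001, -0.0], 'tau': [-0.001, -37.231, 25.241, 0.017, -0.0, -0.0], 'eef_pos': [0.184, -0.464, 0.195], 'tool_rot': [0.982, 0.187, -0.0, -0.001], 'ft_force': [0.009, 0.521, 0.227], 'ft_torque': [-0.011, 0.004, 0.015], 'grasp_force': 0.0, 'grip_width': 0.085}
scene [[488.34589878   0.         313.22155527]
 [  0.         488.34589878 249.57361637]
 [  0.           0.           1.        ]] [0.00278743 0.48783606 0.60667507] [-0.37997528  0.80525549 -0.41324142  0.19082431]
top [[539.19921387   0.         311.6936272 ]
 [  0.         539.19921387 245.37993416]
 [  0.           0.           1.        ]] [ 0.45314732 -0.0042354   1.18596991] [ 0.71480287 -0.69665803  0.03696826 -0.04855712]
```

View pics/top0.png

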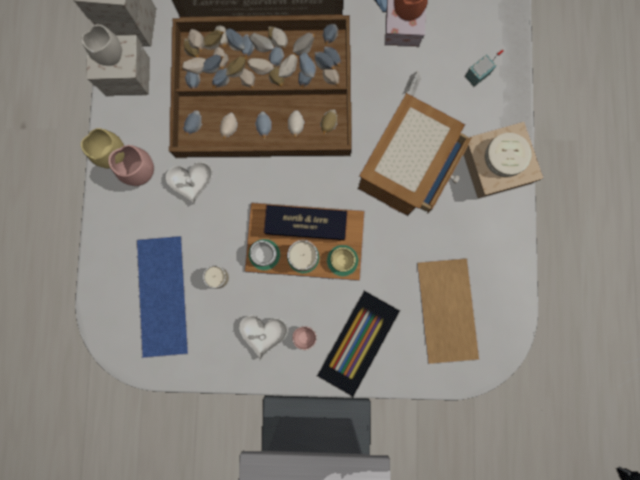

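View pics/scene0.png

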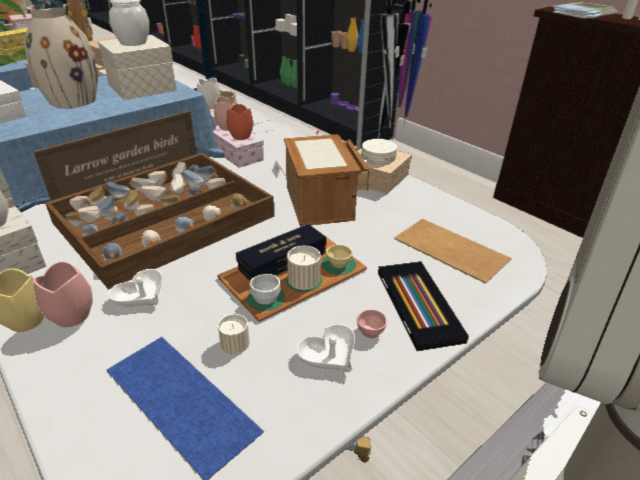

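Top view: row on the board is grey pot (264,254), candle (302,256), yellow cup (343,261), with the case behind at (306,222). The mat is on the left (163,296) and the card on the right (448,310). The pink cup is at (303,338) and the heart dish at (262,336).

Candle look-alikes: a small one at (215,277), off the board, and a wide white one at (510,153) on a box. The one meant is (302,256), standing on a green spot. I'll confirm it by measuring and with one crop.

```bash
cat > h.py <<'E'
import numpy as np,cv2,pickle
from scipy.spatial.transform import Rotation as R
def ray(c,p):
    p=np.atleast_2d(p).astype(float); d=np.c_[p,np.ones(len(p))]@np.linalg.inv(c["intrinsics"]).T
    return np.array(c["eye"]),R.from_quat(c["attitude"]).apply(d)
def plane(c,p,z):
    e,d=ray(c,p); return e+d*((z-e[2])/d[:,2])[:,None]
def proj(c,X):
    q=R.from_quat(c["attitude"]).inv().apply(np.atleast_2d(X)-c["eye"])@np.array(c["intrinsics"]).T
    return q[:,:2]/q[:,2:]
def tri(c1,p1,c2,p2):
    e1,d1=ray(c1,p1); e2,d2=ray(c2,p2); d1=d1[0]/np.linalg.norm(d1);d2=d2[0]/np.linalg.norm(d2)
    s=np.linalg.lstsq(np.c_[d1,-d2],e2-e1,rcond=None)[0]
    a,b=e1+s[0]*d1,e2+s[1]*d2; return (a+b)/2,np.linalg.norm(a-b)
def blobs(c,lo,hi,amin=60,close=0):
    m=cv2.inRange(cv2.cvtColor(c["image"],cv2.COLOR_RGB2HSV),np.array(lo),np.array(hi))
    if close: m=cv2.morphologyEx(m,cv2.MORPH_CLOSE,np.ones((close,close),np.uint8))
    k=cv2.findContours(m,cv2.RETR_EXTERNAL,cv2.CHAIN_APPROX_NONE)[0]
    return sorted([x[:,0,:] for x in k if cv2.contourArea(x)>amin],key=lambda x:-cv2.contourArea(x.reshape(-1,1,2)))
E
python3 - <<'E'
from h import *
T=pickle.load(open("top0.pkl","rb"));S=pickle.load(open("scene0.pkl","rb"))
print("fwd",ray(T,[320,240])[1],ray(S,[320,240])[1])
for name,lo,hi in(("blue",(105,100,40),(125,255,255)),("brown",(8,80,70),(22,255,255)),("green",(45,90,20),(85,255,255)),("dark",(100,20,0),(130,255,60)),("yellow",(22,60,80),(34,255,255))):
  for n,c in(("T",T),("S",S)):
    for b in blobs(c,lo,hi)[:7]:
        r=cv2.minAreaRect(b.astype(np.float32)); print(name,n,np.round(r[0]),np.round(r[1]),round(r[2]),"w",np.round(plane(c,r[0],.005)[0],3))
t=cv2.resize(T["image"][190:300,190:400],None,fx=3.5,fy=3.5,interpolation=cv2.INTER_CUBIC)
s=cv2.resize(S["image"][220:360,200:400],None,fx=3.5,fy=3.5,interpolation=cv2.INTER_CUBIC)
cv2.imwrite("pics/cT.png",t[:,:,::-1]);cv2.imwrite("pics/cS.png",s[:,:,::-1])
E
```

```text
fwd [[ 0.13081663  0.00275683 -0.99157263]] [[ 0.62141132 -0.53844378 -0.56965187]]
blue T [161. 296.] [117.  43.] 87 w [0.476 0.343 0.005]
blue T [442. 173.] [ 3. 65.] 29 w [ 0.767 -0.27   0.005]
blue S [185. 401.] [149.  75.] 48 w [0.469 0.342 0.005]
blue S [416.  63.] [ 11. 105.] 9 w [ 1.447 -1.312  0.005]
blue S [360.  36.] [ 4. 33.] 4 w [ 1.976 -1.48   0.005]
blue S [417. 301.] [59.  2.] 60 w [ 0.395 -0.091  0.005]
brown T [259.  83.] [135. 182.] 89 w [0.969 0.148 0.005]
brown T [418. 154.] [81. 97.] 29 w [ 0.809 -0.216  0.005]
brown T [304. 241.] [115.  69.] 4 w [0.606 0.034 0.005]
brown T [448. 311.] [102.  50.] 84 w [ 0.461 -0.281  0.005]
brown T [412.   8.] [17. 26.] 90 w [ 1.157 -0.201  0.005]
brown T [346. 338.] [ 5. 66.] 29 w [ 0.397 -0.063  0.005]
brown T [ 96. 148.] [27. 37.] 2 w [0.806 0.512 0.005]
brown S [160. 203.] [ 81. 215.] 70 w [1.023 0.117 0.005]
brown S [349. 177.] [ 89. 125.] 85 w [ 0.835 -0.332  0.005]
brown S [452. 249.] [114.  33.] 24 w [ 0.457 -0.274  0.005]
brown S [292. 272.] [ 60. 138.] 65 w [0.609 0.035 0.005]
brown S [ 22. 300.] [43. 63.] 0 w [0.858 
[... 787 characters left out ...]
-0.096  0.005]
dark S [282. 253.] [33. 89.] 68 w [0.674 0.01  0.005]
dark S [227.  38.] [40. 25.] 83 w [ 2.378 -0.903  0.005]
dark S [320.  22.] [44. 27.] 90 w [ 2.391 -1.547  0.005]
dark S [376.  57.] [17. 65.] 3 w [ 1.638 -1.254  0.005]
dark S [266.  14.] [27. 26.] 90 w [ 2.796 -1.445  0.005]
yellow T [100. 145.] [36. 36.] 33 w [0.813 0.505 0.005]
yellow T [342. 259.] [22. 23.] 90 w [ 0.568 -0.051  0.005]
yellow T [366. 349.] [ 4. 66.] 29 w [ 0.374 -0.105  0.005]
yellow S [ 21. 300.] [63. 42.] 90 w [0.859 0.468 0.005]
yellow S [14. 44.] [32. 27.] 90 w [ 2.918 -0.005  0.005]
yellow S [338. 256.] [22. 25.] 90 w [ 0.591 -0.073  0.005]
yellow S [432. 299.] [59.  3.] 59 w [ 0.383 -0.117  0.005]
```

View pics/cT.png

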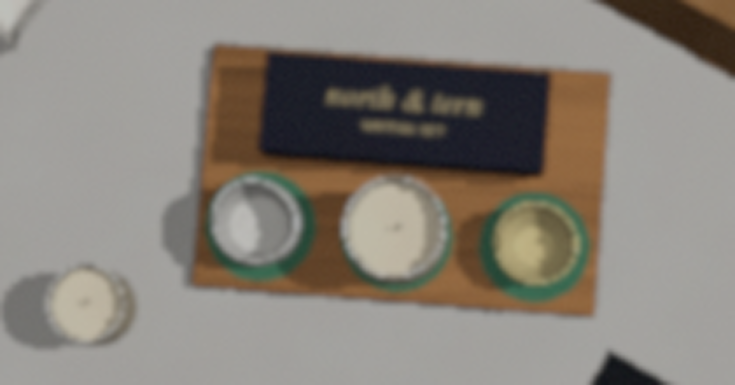

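View pics/cS.png

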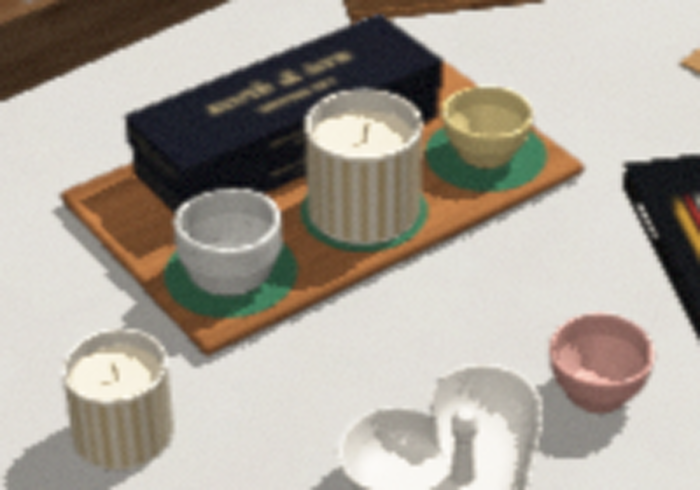

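The crops confirm the middle jar on the green spot. It is visibly bigger than the loose candle at crop (88,305). Next: board, mat and card poses and rim heights.

Run:
```python
from h import *
T=pickle.load(open("top0.pkl","rb"));S=pickle.load(open("scene0.pkl","rb"))
def rect(c,b,z):
    r=cv2.minAreaRect((plane(c,b,z)[:,:2]*1000).astype(np.float32)); return np.round(r[0],1),np.round(r[1],1),round(r[2],1)
near=lambda bs,p:min(bs,key=lambda b:np.linalg.norm(b.mean(0)-p))
bl=((105,100,40),(125,255,255)); br=((8,80,70),(22,255,255)); dk=((100,20,0),(130,255,60))
for n,c,pm,pc,pb in(("T",T,(161,296),(448,311),(304,241)),("S",S,(185,401),(452,249),(292,272))):
    print(n,"mat",rect(c,near(blobs(c,*bl),pm),.003),"card",rect(c,near(blobs(c,*br),pc),.003),"board",rect(c,near(blobs(c,*br,close=9),pb),.01))
print("case T",rect(T,near(blobs(T,*dk,close=7),(305,222)),.052))
tp=lambda x,y:(190+x/3.5-.36,190+y/3.5-.36); sp=lambda x,y:(200+x/3.5-.36,220+y/3.5-.36)
for n,a,b in(("pot",(256,219),(228,219)),("candle",(394,228),(364,124)),("yellow",(537,243),(488,112)),("small",(88,305),(117,364)),
  ("caseL",(265,52),(128,115)),("caseRback",(549,72),(380,16)),("caseRfront",(542,174),(440,62)),
  ("boardBL",(190,286),(208,350)),("boardBR",(594,316),(583,166)),("boardTL",(213,43),(63,195))):
    X,e=tri(T,tp(*a),S,sp(*b)); print(n,np.round(X*1000),"gap",round(e*1000,1))
# pink, dish
for n,z,p in(("pink",.031,(303,336)),("dish",.02,(262,336)),("smallc",.05,(214,277)),("tin",.01,(358,343)),("chest nearest corner",.135,(411,212)),("chest left",.135,(362,190))): print(n,np.round(plane(T,p,z)[0]*1000))
```

```text
T mat (array([477.6, 343.8]), array([254.1,  94.6]), 6.5) card (array([ 462.6, -280.9]), array([216.4, 107.1]), 6.4) board (array([605.6,  33.6]), array([251.4, 152.9]), 87.1)
S mat (array([477.6, 344.9]), array([258.5,  98.3]), 6.6) card (array([ 464.1, -280.8]), array([219.1, 110.9]), 6.5) board (array([604.5,  30.2]), array([265.5, 158.5]), 87.1)
case T (array([640.4,  31.8]), array([167.5,  58.2]), 86.9)
pot [575. 121.  46.] gap 1.2
candle [569.  36.  71.] gap 1.5
yellow [565. -51.  41.] gap 1.7
small [520. 221.  47.] gap 2.1
caseL [676. 117.  54.] gap 1.2
caseRback [669. -56.  51.] gap 0.4
caseRfront [607. -52.  52.] gap 3.4
boardBL [535. 164.  10.] gap 0.2
boardBR [524. -88.   9.] gap 2.2
boardTL [690. 155.   8.] gap 1.3
pink [400.  30.  31.]
dish [397. 118.  20.]
smallc [519. 221.  50.]
tin [387. -88.  10.]
chest nearest corner [ 652. -179.  135.]
chest left [694. -82. 135.]
```

Call:
{"fn": "carry_out", "kwargs": {
  "plan": [
    {"dx":0,"dy":0,"dz":-40,"twist":7,"fingers":-1},
    {"dx":0,"dy":0,"dz":-40,"twist":10,"fingers":-1},
    {"dx":0,"dy":0,"dz":-40,"twist":10,"fingers":-1},
    {"dx":0,"dy":0,"dz":-40,"twist":10,"fingers":-1},
    {"dx":0,"dy":0,"dz":-40,"twist":10,"fingers":-1}
  ]
}}

```text
clock: 0.52
eef_pos: [0.1837, -0.4643, 0.2347]
tool_rot: [0.995, 0.102, -0.0, -0.001]
ft_force: [0.6, 0.2, -0.2]
grip_width: 0.0849
grasp_force: 0.0
```

```bash
python3 -c "
from workcell import bot
import numpy as np
o=bot.get_obs();print({k:np.round(o[k],3).tolist() for k in('joint_pos','eef_pos','tool_rot','clock')})"
```

```text
{'joint_pos': [-1.194, 0.228, 0.09, 1.434, 0.0, 1.744], 'eef_pos': [0.184, -0.464, 0.235], 'tool_rot': [0.995, 0.102, -0.0, -0.001], 'clock': 0.517}
```

Fits agree: spots near (574,121.5), (569.5,35.5) and (565,-50.5), board yaw -2.9°, and heights as given. Now a small planner that prints tool-axis shifts.

```bash
cat > plan.py <<'E'
# usage: plan.py x y z yaw(tool x-axis deg) ncalls [x y z yaw n ...] in mm: shift per call, in the tool axes at its start
import sys,numpy as np
from workcell import bot
o=bot.get_obs(); p=np.array(o["eef_pos"])*1000
q=np.array(o["tool_rot"]); yaw=np.degrees(2*np.arctan2(q[1],q[0]))
print("now",np.round(p,1),"yaw",round(yaw,2),"j",np.round(o["joint_pos"],2),"w",round(o["grip_width"]*1000,1),"F",np.round(o["ft_force"],1),"t",o["clock"])
a=[float(v) for v in sys.argv[1:]]
for i in range(0,len(a),5):
    t=np.array(a[i:i+3]);n=int(a[i+4]);dy=a[i+3]-yaw
    if abs(dy)>190: dy-=360*np.sign(dy)
    for k in range(n):
        y=np.radians(yaw);d=(t-p)/n
        print(f"dx {d[0]*np.cos(y)+d[1]*np.sin(y):.1f} dy {d[0]*np.sin(y)-d[1]*np.cos(y):.1f} dz {-d[2]:.1f} twist {-dy/n:.1f}" if 1 else "",f"({np.linalg.norm(d):.0f}mm)")
        p=p+d/1 if n==1 else p+d; yaw+=dy/n; 
        if n>1: t=t; d=None; n_=n
        # keep equal shares
        if n>1 and k<n-1: t=p+(t-p)*n/(n-k-1)
E
python3 plan.py 574 121.5 170 177.1 5
```

```text
now [ 183.7 -464.3  234.7] yaw 11.66 j [-1.19  0.23  0.09  1.43  0.    1.74] w 84.9 F [ 0.6  0.2 -0.2] t 0.5167
dx 100.1 dy -99.0 dz 12.9 twist -33.1 (141mm)
dx 137.9 dy -28.3 dz 12.9 twist -33.1 (141mm)
dx 174.6 dy 68.8 dz 17.2 twist -33.1 (189mm)
dx 217.5 dy 306.0 dz 34.5 twist -33.1 (377mm)
dx 60.7 dy 1500.5 dz 138.0 twist -33.1 (1508mm)
```

```bash
cat > plan.py <<'E'
# usage: plan.py x y z yaw(tool x-axis, deg) ncalls [...]  mm; prints the shift of each call in the tool axes at its start
import sys,numpy as np
from workcell import bot
o=bot.get_obs(); p=np.array(o["eef_pos"])*1000
q=np.array(o["tool_rot"]); yaw=np.degrees(2*np.arctan2(q[1],q[0]))
print("now",np.round(p,1),"yaw",round(yaw,2),"j",np.round(o["joint_pos"],2),"w",round(o["grip_width"]*1000,1),"F",np.round(o["ft_force"],1),"t",round(o["clock"],2))
for *t,ty,n in np.array(sys.argv[1:],float).reshape(-1,5):
    n=int(n);d=(np.array(t)-p)/n;w=((ty-yaw+180)%360-180)/n
    for k in range(n):
        y=np.radians(yaw)
        print(f"dx {d[0]*np.cos(y)+d[1]*np.sin(y):.1f} dy {d[0]*np.sin(y)-d[1]*np.cos(y):.1f} dz {-d[2]:.1f} twist {-w:.1f}")
        p=p+d;yaw+=w
E
python3 plan.py 574 121.5 170 177.1 5
```

```text
now [ 183.7 -464.3  234.7] yaw 11.66 j [-1.19  0.23  0.09  1.43  0.    1.74] w 84.9 F [ 0.6  0.2 -0.2] t 0.52
dx 100.1 dy -99.0 dz 12.9 twist -33.1
dx 137.9 dy -28.3 dz 12.9 twist -33.1
dx 131.0 dy 51.6 dz 12.9 twist -33.1
dx 81.6 dy 114.7 dz 12.9 twist -33.1
dx 5.7 dy 140.7 dz 12.9 twist -33.1
```

Call:
{"fn": "carry_out", "kwargs": {
  "plan": [
    {"dx":100,"dy":-99,"dz":10,"twist":-33,"fingers":-0.6},
    {"dx":100,"dy":-99,"dz":10,"twist":-33,"fingers":-0.6},
    {"dx":100,"dy":-99,"dz":10,"twist":-33,"fingers":-0.6},
    {"dx":100,"dy":-99,"dz":10,"twist":-33,"fingers":-0.6},
    {"dx":100,"dy":-99,"dz":10,"twist":-33,"fingers":-0.6}
  ]
}}

```text
clock: 0.93
eef_pos: [0.263, -0.3441, 0.2245]
tool_rot: [0.923, 0.384, 0.0, -0.002]
ft_force: [-1.0, -0.1, -0.5]
grip_width: 0.0685
grasp_force: 0.0
```

Call:
{"fn": "carry_out", "kwargs": {
  "plan": [
    {"dx":138,"dy":-28,"dz":10,"twist":-33,"fingers":-0.6},
    {"dx":138,"dy":-28,"dz":10,"twist":-33,"fingers":-0.6},
    {"dx":138,"dy":-28,"dz":10,"twist":-33,"fingers":-0.6},
    {"dx":138,"dy":-28,"dz":10,"twist":-33,"fingers":-0.6},
    {"dx":138,"dy":-28,"dz":10,"twist":-33,"fingers":-0.6}
  ]
}}

```text
clock: 1.35
eef_pos: [0.3415, -0.2277, 0.2144]
tool_rot: [0.776, 0.631, 0.0, -0.001]
ft_force: [-0.2, -0.1, -0.4]
grip_width: 0.0682
grasp_force: 0.0
```

Call:
{"fn": "carry_out", "kwargs": {
  "plan": [
    {"dx":131,"dy":52,"dz":10,"twist":-33,"fingers":-0.6},
    {"dx":131,"dy":52,"dz":10,"twist":-33,"fingers":-0.6},
    {"dx":131,"dy":52,"dz":10,"twist":-33,"fingers":-0.6},
    {"dx":131,"dy":52,"dz":10,"twist":-33,"fingers":-0.6},
    {"dx":131,"dy":52,"dz":10,"twist":-33,"fingers":-0.6}
  ]
}}

```text
clock: 1.77
eef_pos: [0.4206, -0.1111, 0.2042]
tool_rot: [0.565, 0.825, 0.0, -0.001]
ft_force: [0.7, -0.2, -0.1]
grip_width: 0.0682
grasp_force: 0.0
```

```bash
python3 plan.py 574 121.5 170 177.1 2
```

```text
now [ 420.6 -111.1  204.2] yaw 111.26 j [-0.26  0.11 -0.13  1.33  0.    0.94] w 68.2 F [ 0.7 -0.2 -0.1] t 1.77
dx 80.6 dy 113.7 dz 17.1 twist -32.9
dx 5.8 dy 139.2 dz 17.1 twist -32.9
```

Call:
{"fn": "carry_out", "kwargs": {
  "plan": [
    {"dx":81,"dy":114,"dz":10,"twist":-33,"fingers":-0.6},
    {"dx":81,"dy":114,"dz":10,"twist":-33,"fingers":-0.6},
    {"dx":81,"dy":114,"dz":10,"twist":-33,"fingers":-0.6},
    {"dx":81,"dy":114,"dz":10,"twist":-33,"fingers":-0.6},
    {"dx":81,"dy":114,"dz":10,"twist":-33,"fingers":-0.6}
  ]
}}

```text
clock: 2.18
eef_pos: [0.4988, 0.0049, 0.1937]
tool_rot: [0.307, 0.952, 0.0, -0.001]
ft_force: [-0.6, -1.0, -0.5]
grip_width: 0.0686
grasp_force: 0.0
```

Call:
{"fn": "carry_out", "kwargs": {
  "plan": [
    {"dx":6,"dy":139,"dz":10,"twist":-33,"fingers":-0.6},
    {"dx":6,"dy":139,"dz":10,"twist":-33,"fingers":-0.6},
    {"dx":6,"dy":139,"dz":10,"twist":-33,"fingers":-0.6},
    {"dx":6,"dy":139,"dz":10,"twist":-33,"fingers":-0.6},
    {"dx":6,"dy":139,"dz":10,"twist":-33,"fingers":-0.6}
  ]
}}

```text
clock: 2.6
eef_pos: [0.5762, 0.1206, 0.1829]
tool_rot: [0.024, 1.0, 0.0, -0.001]
ft_force: [-0.2, 0.5, 0.1]
grip_width: 0.0682
grasp_force: 0.0
```

```bash
python3 - <<'E'
from h import *
from workcell import camera
c=camera("wrist");pickle.dump(c,open("w1.pkl","wb"));im=c["image"].copy()
print(np.round(c["eye"],3),np.round(ray(c,[320,240])[1],3))
b=np.array([606.5,33.7]);a=np.radians(-2.9);M=np.array([[np.cos(a),-np.sin(a)],[np.sin(a),np.cos(a)]])
for k,(h,r) in zip((86,0,-86),((48,27),(70,30.5),(41,25))):
    s=b+M@[-37,k]; t=np.linspace(0,2*np.pi,60)
    for z,rr,col in((10,35,(255,0,0)),(h,r,(255,0,255))):
        q=proj(c,np.c_[s[0]+rr*np.cos(t),s[1]+rr*np.sin(t),0*t+z]/1000)
        cv2.polylines(im,[q.round().astype(int)],True,col,1)
q=[b+M@v for v in([-78,-127],[78,-127],[78,127],[-78,127])];q=proj(c,np.c_[q,[10]*4]/1000)
cv2.polylines(im,[q.round().astype(int)],True,(255,0,0),1)
cv2.imwrite("pics/w1.png",im[:,:,::-1])
E
python3 plan.py 574 121.5 60 177.1 1
```

```text
[0.494 0.125 0.362] [[ 0.309 -0.024 -0.951]]
now [575.3 119.  183.2] yaw 177.18 j [0.2  0.42 0.23 1.38 0.   0.25] w 68.3 F [-0.2  0.3 -0.2] t 2.65
dx 1.5 dy 2.4 dz 123.2 twist 0.1
```

View pics/w1.png

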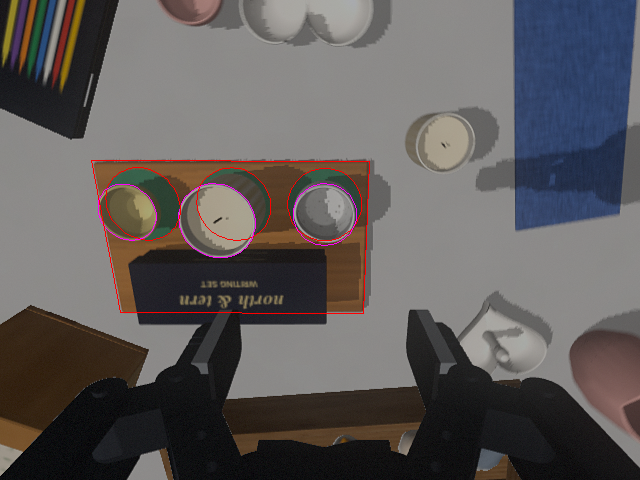

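The wrist view matches my model: the predicted rims fall on the yellow cup (130,212), candle (217,220) and pot (324,214), and the board outline fits. Descending on the pot.

Call:
{"fn": "carry_out", "kwargs": {
  "plan": [
    {"dx":1.5,"dy":-2.4,"dz":30,"twist":0,"fingers":-0.6},
    {"dx":1.5,"dy":-2.4,"dz":60,"twist":0,"fingers":-0.6},
    {"dx":1.5,"dy":-2.4,"dz":80,"twist":0,"fingers":-0.6},
    {"dx":1.5,"dy":-2.4,"dz":95,"twist":0,"fingers":-0.6},
    {"dx":1.5,"dy":-2.4,"dz":100,"twist":0,"fingers":-0.6}
  ]
}}

```text
clock: 3.07
eef_pos: [0.5707, 0.1137, 0.0818]
tool_rot: [0.031, 1.0, -0.001, -0.004]
ft_force: [-0.2, -0.0, -0.9]
grip_width: 0.0683
grasp_force: 0.0
```

```bash
python3 plan.py 574 121.5 15 177.1 1
```

```text
now [570.7 113.7  81.8] yaw 176.5 j [ 0.2   0.48  0.04  1.15 -0.    0.26] w 68.3 F [-0.2 -0.  -0.9] t 3.07
dx -2.8 dy 8.0 dz 66.8 twist -0.6
```

Call:
{"fn": "carry_out", "kwargs": {
  "plan": [
    {"dx":-2.8,"dy":8,"dz":0,"twist":-0.6,"fingers":-0.6},
    {"dx":-2.8,"dy":8,"dz":10,"twist":-0.6,"fingers":-0.6},
    {"dx":-2.8,"dy":8,"dz":20,"twist":-0.6,"fingers":-0.6},
    {"dx":-2.8,"dy":8,"dz":25,"twist":-0.6,"fingers":-0.6},
    {"dx":-2.8,"dy":8,"dz":25,"twist":-0.6,"fingers":-0.6}
  ]
}}

```text
clock: 3.48
eef_pos: [0.5761, 0.1224, 0.0594]
tool_rot: [0.025, 1.0, -0.0, -0.001]
ft_force: [0.3, -0.9, 0.1]
grip_width: 0.068
grasp_force: 0.0
```

```bash
python3 plan.py 574 121.5 15 177.1 1
```

```text
now [576.1 122.4  59.4] yaw 177.19 j [ 0.21  0.5   0.03  1.1  -0.    0.26] w 68.0 F [ 0.3 -0.9  0.1] t 3.48
dx 2.1 dy -1.0 dz 44.4 twist 0.1
```

Call:
{"fn": "carry_out", "kwargs": {
  "plan": [
    {"dx":1.5,"dy":-1,"dz":12,"twist":0,"fingers":-0.6},
    {"dx":1.5,"dy":-1,"dz":26,"twist":0,"fingers":-0.6},
    {"dx":1.5,"dy":-1,"dz":38,"twist":0,"fingers":-0.6},
    {"dx":1.5,"dy":-1,"dz":44,"twist":0,"fingers":-0.6},
    {"dx":1.5,"dy":-1,"dz":44,"twist":0,"fingers":-0.6}
  ]
}}

```text
clock: 3.9
eef_pos: [0.5744, 0.1213, 0.0154]
tool_rot: [0.025, 1.0, -0.0, -0.001]
ft_force: [-1.2, -0.0, 0.4]
grip_width: 0.0685
grasp_force: 0.0
```

```bash
python3 plan.py 574 121.5 15 177.1 1
```

```text
now [574.4 121.3  15.4] yaw 177.18 j [ 0.21  0.55 -0.03  1.   -0.    0.26] w 68.5 F [-1.2 -0.   0.4] t 3.9
dx 0.4 dy 0.1 dz 0.4 twist 0.1
```

Call:
{"fn": "carry_out", "kwargs": {
  "plan": [
    {"dx":0,"dy":0,"dz":0,"twist":0,"fingers":-0.45},
    {"dx":0,"dy":0,"dz":0,"twist":0,"fingers":-0.35},
    {"dx":0,"dy":0,"dz":0,"twist":0,"fingers":-0.25},
    {"dx":0,"dy":0,"dz":0,"twist":0,"fingers":0},
    {"dx":0,"dy":0,"dz":0,"twist":0,"fingers":0}
  ]
}}

```text
clock: 4.32
eef_pos: [0.5761, 0.1217, 0.0174]
tool_rot: [0.025, 1.0, 0.0, 0.001]
ft_force: [0.6, -0.8, 0.6]
grip_width: 0.0427
grasp_force: 0.0
```

```bash
python3 plan.py 557 353 140 177.1 2
```

```text
now [576.1 121.7  17.4] yaw 177.19 j [ 0.21  0.54 -0.03  1.   -0.    0.26] w 42.7 F [ 0.6 -0.8  0.6] t 4.32
dx 15.2 dy 115.0 dz -61.3 twist 0.0
dx 15.3 dy 115.0 dz -61.3 twist 0.0
```

Run:
```python
from h import *
from workcell import camera
a=camera("wrist");b=camera("scene");pickle.dump(b,open("s2.pkl","wb"))
im=np.hstack([cv2.resize(a["image"],(400,300)),cv2.resize(b["image"][210:360,180:380],(400,300))])
cv2.imwrite("pics/v2.png",im[:,:,::-1])
```

```text
(no output)
```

View pics/v2.png

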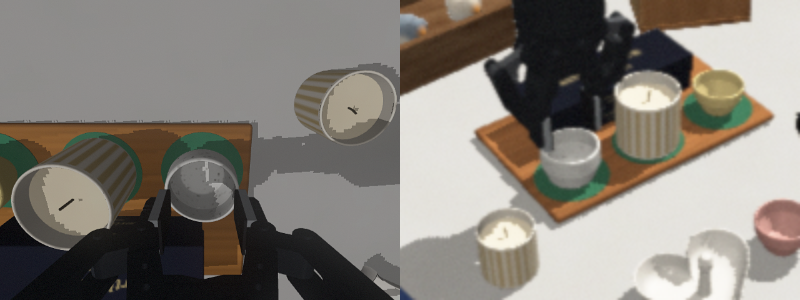

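Run:
```python
from h import *
c=pickle.load(open("w1.pkl","rb"))
for z in(.183,.183+.01,.183+.019): print(proj(c,[.5753,.119,z]), proj(c,[.5753,.119+.034,z]))
S=pickle.load(open("s2.pkl","rb"))
for z in (.015,.02,.03,.04,.05):
    print(z,np.round(plane(S,[[253.5,285],[280,272]],z)*1000))
print(proj(S,[.576,.121+.0215,.019]),proj(S,[.576,.121-.0215,.019]),proj(S,[.576,.1215,.048]))
im=cv2.resize(S["image"][230:320,210:330],None,fx=6,fy=6,interpolation=cv2.INTER_CUBIC)
cv2.imwrite("pics/s2c.png",im[:,:,::-1])
```

```text
[[320.21561665 282.37644469]] [[386.16963085 279.47266407]]
[[320.05057043 290.85366833]] [[389.38106103 287.82515006]]
[[319.88692493 299.25894681]] [[392.56610624 296.1090124 ]]
0.015 [[614. 121.  15.]
 [614.  60.  15.]]
0.02 [[609. 125.  20.]
 [609.  63.  20.]]
0.03 [[598. 131.  30.]
 [599.  70.  30.]]
0.04 [[588. 137.  40.]
 [588.  78.  40.]]
0.05 [[578. 143.  50.]
 [578.  85.  50.]]
[[255.45906396 298.56429566]] [[274.80035521 288.74703807]] [[264.19858147 281.43249932]]
```

View pics/s2c.png

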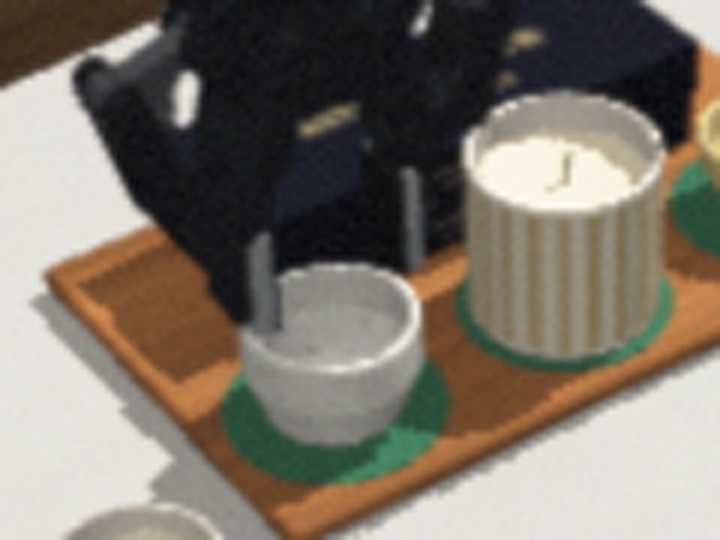

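```bash
python3 - <<'E'
from h import *
from workcell import camera
a=camera("wrist");S=pickle.load(open("s2.pkl","rb"));pickle.dump(a,open("w2.pkl","wb"))
im=cv2.resize(a["image"][220:400,200:440],None,fx=3,fy=3,interpolation=cv2.INTER_CUBIC)
cv2.imwrite("pics/w2c.png",im[:,:,::-1])
print(tri(a,(269,309),S,(256.5,285.5)),tri(a,(378,309),S,(278.7,274.5)))
E
python3 plan.py 0 0 0 0 1 | head -1
```

```text
(array([0.6095173 , 0.10007327, 0.00133995]), np.float64(0.031329530061221626)) (array([0.53051775, 0.13212737, 0.10623909]), np.float64(0.023301033502689892))
now [575.8 121.7  17. ] yaw 177.19 j [ 0.21  0.54 -0.03  1.    0.    0.26] w 42.7 F [-0.1 -1.3 -0.7] t 4.47
```

View pics/w2c.png

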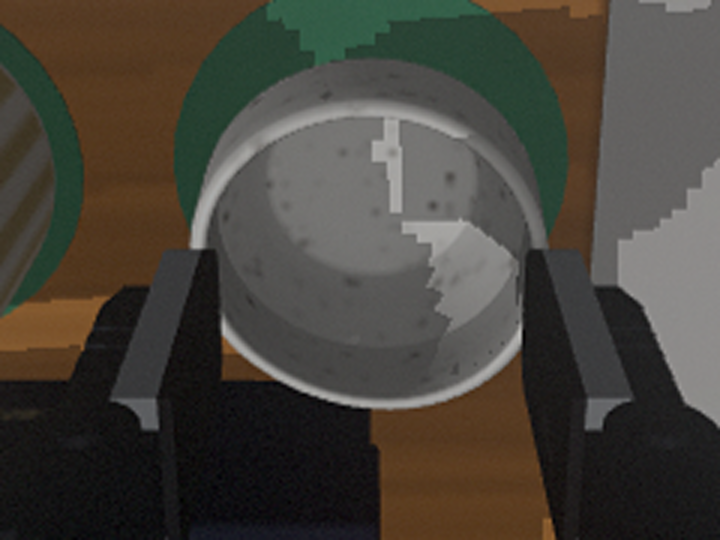

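Run:
```python
from h import *
S=pickle.load(open("s2.pkl","rb"));a=pickle.load(open("w2.pkl","rb"))
for n,w,s in(("L in",(375,303),(256.5,285)),("L out",(393,303),(252.5,286)),("R in",(272.7,303),(277.5,274.5)),("R out",(254.5,303),(280.5,274))): print(n,tri(a,w,S,s))
```

```text
L in (array([0.56708426, 0.14337651, 0.05699617]), np.float64(0.0002706415368555421))
L out (array([0.56744307, 0.15084787, 0.05805467]), np.float64(0.0014049760695614174))
R in (array([0.56131247, 0.10248257, 0.06348887]), np.float64(0.0006133918092860035))
R out (array([0.56319451, 0.09451727, 0.05936499]), np.float64(0.00039729601194034075))
```

The fingertips are really at z≈58 mm while the reported TCP says 17, so they closed just above the rim. The pot hasn't moved. Height offset of the tips is about +41 mm, so I'll open, go lower in stages and re-measure.

Call:
{"fn": "carry_out", "kwargs": {
  "plan": [
    {"dx":1,"dy":0,"dz":0,"twist":0,"fingers":-0.6},
    {"dx":1,"dy":0,"dz":0,"twist":0,"fingers":-0.6},
    {"dx":1,"dy":0,"dz":8,"twist":0,"fingers":-0.6},
    {"dx":1,"dy":0,"dz":16,"twist":0,"fingers":-0.6},
    {"dx":1,"dy":0,"dz":22,"twist":0,"fingers":-0.6}
  ]
}}

```text
clock: 4.88
eef_pos: [0.574, 0.1216, -0.0066]
tool_rot: [0.025, 1.0, -0.0, -0.001]
ft_force: [0.2, -0.5, -0.6]
grip_width: 0.0683
grasp_force: 0.0
```

```bash
python3 - <<'E'
from h import *
from workcell import camera
a=camera("wrist");b=camera("scene")
for n,c in (("w3",a),("s3",b)): pickle.dump(c,open(n+".pkl","wb"))
f=lambda i:cv2.resize(i,(400,400),interpolation=cv2.INTER_CUBIC)
im=np.hstack([f(a["image"][220:380,240:400]),f(b["image"][240:320,225:305])])
cv2.imwrite("pics/v3.png",im[:,:,::-1])
E
python3 plan.py 574 121.5 -20 177.1 1
```

```text
now [572.9 121.3  -7.4] yaw 177.19 j [ 0.21  0.57 -0.06  0.95  0.    0.26] w 68.5 F [ 0.1 -0.4 -0.5] t 4.98
dx -1.1 dy 0.2 dz 12.6 twist 0.1
```

View pics/v3.png

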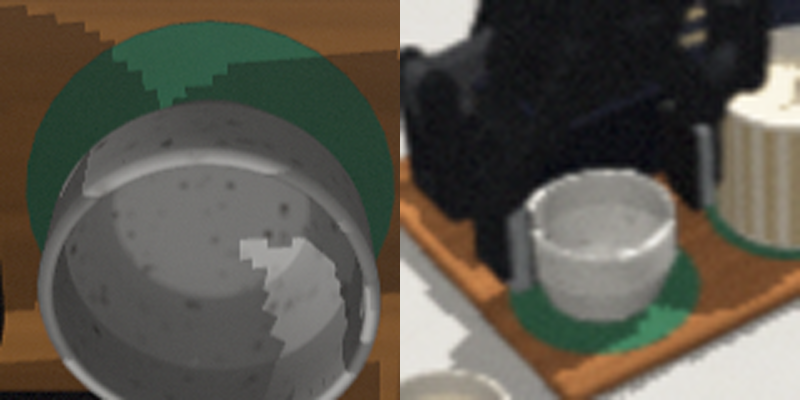

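Call:
{"fn": "carry_out", "kwargs": {
  "plan": [
    {"dx":-1,"dy":0,"dz":5,"twist":0,"fingers":-0.6},
    {"dx":-1,"dy":0,"dz":10,"twist":0,"fingers":-0.6},
    {"dx":-1,"dy":0,"dz":14,"twist":0,"fingers":-0.6},
    {"dx":-1,"dy":0,"dz":14,"twist":0,"fingers":-0.6},
    {"dx":-1,"dy":0,"dz":14,"twist":0,"fingers":-0.6}
  ]
}}

```text
clock: 5.4
eef_pos: [0.5773, 0.1225, -0.0163]
tool_rot: [0.024, 1.0, 0.0, 0.002]
ft_force: [-3.4, 2.4, 15.9]
grip_width: 0.0685
grasp_force: 7.1
```

```bash
python3 - <<'E'
from h import *
c=pickle.load(open("s3.pkl","rb"))
for z in(.02,.03,.04): print(z,np.round(plane(c,(250,298),z)*1000))
E
python3 plan.py 574 121.5 -20 177.1 1
```

```text
0.02 [[583. 150.  20.]]
0.03 [[573. 156.  30.]]
0.04 [[563. 161.  40.]]
now [577.3 122.5 -16.3] yaw 177.2 j [ 0.21  0.58 -0.06  0.92 -0.    0.26] w 68.5 F [-3.4  2.4 15.9] t 5.4
dx 3.2 dy -1.1 dz 3.7 twist 0.1
```

Call:
{"fn": "carry_out", "kwargs": {
  "plan": [
    {"dx":0,"dy":0,"dz":0,"twist":0,"fingers":-0.45},
    {"dx":0,"dy":0,"dz":0,"twist":0,"fingers":-0.35},
    {"dx":0,"dy":0,"dz":0,"twist":0,"fingers":-0.25},
    {"dx":0,"dy":0,"dz":0,"twist":0,"fingers":0},
    {"dx":0,"dy":0,"dz":0,"twist":0,"fingers":0}
  ]
}}

```text
clock: 5.82
eef_pos: [0.58, 0.1231, -0.0136]
tool_rot: [0.024, 1.0, 0.001, 0.005]
ft_force: [-3.9, 2.2, 24.4]
grip_width: 0.0511
grasp_force: 64.1
```

The tips touched the board at reported z≈-16, so the true tip is about +26 mm. The pot is gripped (51 mm, 64 N); lifting now.

Call:
{"fn": "carry_out", "kwargs": {
  "plan": [
    {"dx":0,"dy":0,"dz":-10,"twist":0,"fingers":0},
    {"dx":0,"dy":0,"dz":-30,"twist":0,"fingers":0},
    {"dx":0,"dy":0,"dz":-60,"twist":0,"fingers":0},
    {"dx":0,"dy":0,"dz":-90,"twist":0,"fingers":0},
    {"dx":0,"dy":0,"dz":-100,"twist":0,"fingers":0}
  ]
}}

```text
clock: 6.23
eef_pos: [0.5782, 0.1222, 0.085]
tool_rot: [0.025, 1.0, 0.001, 0.003]
ft_force: [1.0, 0.8, -0.1]
grip_width: 0.0511
grasp_force: 62.6
```

```bash
python3 plan.py 557 353 80 177.1 2
```

```text
now [578.2 122.2  85. ] yaw 177.19 j [ 0.21  0.48  0.06  1.14 -0.    0.26] w 51.1 F [ 1.   0.8 -0.1] t 6.23
dx 16.3 dy 114.8 dz 2.5 twist 0.0
dx 16.3 dy 114.7 dz 2.5 twist 0.0
```

Call:
{"fn": "carry_out", "kwargs": {
  "plan": [
    {"dx":3,"dy":25,"dz":0,"twist":0,"fingers":0},
    {"dx":6,"dy":55,"dz":0,"twist":0,"fingers":0},
    {"dx":10,"dy":85,"dz":0,"twist":0,"fingers":0},
    {"dx":14,"dy":105,"dz":0,"twist":0,"fingers":0},
    {"dx":16,"dy":115,"dz":0,"twist":0,"fingers":0}
  ]
}}

```text
clock: 6.65
eef_pos: [0.5643, 0.2398, 0.0796]
tool_rot: [0.023, 1.0, 0.0, -0.001]
ft_force: [0.1, -0.3, -1.1]
grip_width: 0.0509
grasp_force: 62.7
```

Call:
{"fn": "carry_out", "kwargs": {
  "plan": [
    {"dx":3,"dy":25,"dz":0,"twist":0,"fingers":0},
    {"dx":6,"dy":55,"dz":0,"twist":0,"fingers":0},
    {"dx":10,"dy":85,"dz":0,"twist":0,"fingers":0},
    {"dx":14,"dy":105,"dz":0,"twist":0,"fingers":0},
    {"dx":16,"dy":115,"dz":0,"twist":0,"fingers":0}
  ]
}}

```text
clock: 7.07
eef_pos: [0.5541, 0.355, 0.0796]
tool_rot: [0.023, 1.0, -0.0, -0.0]
ft_force: [0.4, 0.3, -1.4]
grip_width: 0.0509
grasp_force: 62.7
```

```bash
python3 - <<'E'
from h import *
from workcell import camera
b=camera("scene")
im=cv2.resize(b["image"][240:480,60:380],(640,480),interpolation=cv2.INTER_CUBIC)
cv2.imwrite("pics/v4.png",im[:,:,::-1]);pickle.dump(b,open("s4.pkl","wb"))
E
python3 plan.py 557 353 5 177.1 1
```

```text
now [553.9 355.8  79.6] yaw 177.37 j [0.57 0.62 0.28 1.23 0.   0.62] w 51.1 F [ 0.6  1.2 -1.1] t 7.12
dx -3.2 dy -2.6 dz 74.6 twist 0.3
```

View pics/v4.png

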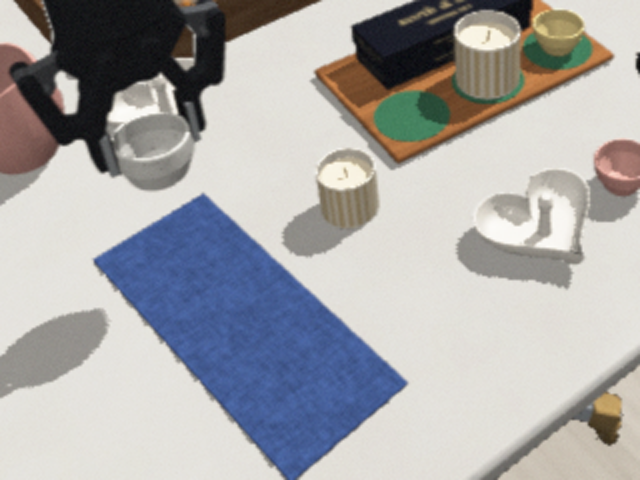

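Call:
{"fn": "carry_out", "kwargs": {
  "plan": [
    {"dx":-3,"dy":-2,"dz":25,"twist":0,"fingers":0},
    {"dx":-3,"dy":-2,"dz":50,"twist":0,"fingers":0},
    {"dx":-3,"dy":-2,"dz":70,"twist":0,"fingers":0},
    {"dx":-3,"dy":-2,"dz":82,"twist":0,"fingers":0},
    {"dx":-3,"dy":-2,"dz":86,"twist":0,"fingers":0}
  ]
}}

```text
clock: 7.53
eef_pos: [0.5562, 0.348, -0.0085]
tool_rot: [0.025, 1.0, -0.002, -0.002]
ft_force: [0.2, -0.1, -1.1]
grip_width: 0.0513
grasp_force: 62.7
```

Call:
{"fn": "carry_out", "kwargs": {
  "plan": [
    {"dx":0,"dy":0,"dz":2,"twist":0,"fingers":0},
    {"dx":0,"dy":0,"dz":4,"twist":0,"fingers":0},
    {"dx":0,"dy":0,"dz":6,"twist":0,"fingers":0},
    {"dx":0,"dy":0,"dz":8,"twist":0,"fingers":0},
    {"dx":0,"dy":0,"dz":9,"twist":0,"fingers":0}
  ]
}}

```text
clock: 7.95
eef_pos: [0.5585, 0.3512, -0.0134]
tool_rot: [0.025, 1.0, 0.0, 0.001]
ft_force: [-0.1, -0.0, -0.2]
grip_width: 0.0512
grasp_force: 62.7
```

Call:
{"fn": "carry_out", "kwargs": {
  "plan": [
    {"dx":0,"dy":0,"dz":1,"twist":0,"fingers":0},
    {"dx":0,"dy":0,"dz":2,"twist":0,"fingers":0},
    {"dx":0,"dy":0,"dz":3,"twist":0,"fingers":0},
    {"dx":0,"dy":0,"dz":4,"twist":0,"fingers":0},
    {"dx":0,"dy":0,"dz":4,"twist":0,"fingers":0}
  ]
}}

```text
clock: 8.37
eef_pos: [0.5576, 0.3507, -0.0185]
tool_rot: [0.024, 1.0, -0.0, -0.0]
ft_force: [0.1, 0.3, -0.5]
grip_width: 0.0512
grasp_force: 62.7
```

```bash
python3 plan.py 557 353 -20 177.1 1
```

```text
now [557.6 350.7 -18.5] yaw 177.19 j [ 0.56  0.7   0.16  1.03 -0.    0.61] w 51.2 F [ 0.1  0.3 -0.5] t 8.37
dx 0.7 dy 2.2 dz 1.5 twist 0.1
```

Call:
{"fn": "carry_out", "kwargs": {
  "plan": [
    {"dx":0,"dy":0,"dz":1,"twist":0,"fingers":0},
    {"dx":0,"dy":0,"dz":2,"twist":0,"fingers":0},
    {"dx":0,"dy":0,"dz":3,"twist":0,"fingers":0},
    {"dx":0,"dy":0,"dz":3,"twist":0,"fingers":0},
    {"dx":0,"dy":0,"dz":3,"twist":0,"fingers":0}
  ]
}}

```text
clock: 8.78
eef_pos: [0.5579, 0.3509, -0.0204]
tool_rot: [0.025, 1.0, 0.0, 0.0]
ft_force: [-2.0, -0.9, 4.2]
grip_width: 0.0512
grasp_force: 63.2
```

Contact (4 N). Releasing and rising.

Call:
{"fn": "carry_out", "kwargs": {
  "plan": [
    {"dx":0,"dy":0,"dz":0,"twist":0,"fingers":-0.25},
    {"dx":0,"dy":0,"dz":0,"twist":0,"fingers":-0.35},
    {"dx":0,"dy":0,"dz":0,"twist":0,"fingers":-0.6},
    {"dx":0,"dy":0,"dz":0,"twist":0,"fingers":-0.6},
    {"dx":0,"dy":0,"dz":0,"twist":0,"fingers":-0.6}
  ]
}}

```text
clock: 9.2
eef_pos: [0.5578, 0.3508, -0.0216]
tool_rot: [0.025, 1.0, -0.0, -0.0]
ft_force: [0.4, 0.4, -0.8]
grip_width: 0.0682
grasp_force: 0.0
```

Call:
{"fn": "carry_out", "kwargs": {
  "plan": [
    {"dx":0,"dy":0,"dz":-15,"twist":0,"fingers":-0.6},
    {"dx":0,"dy":0,"dz":-35,"twist":0,"fingers":-0.6},
    {"dx":0,"dy":0,"dz":-65,"twist":0,"fingers":-0.7},
    {"dx":0,"dy":0,"dz":-90,"twist":0,"fingers":-0.7},
    {"dx":0,"dy":0,"dz":-100,"twist":0,"fingers":-0.7}
  ]
}}

```text
clock: 9.62
eef_pos: [0.56, 0.3521, 0.083]
tool_rot: [0.025, 1.0, 0.002, 0.003]
ft_force: [0.5, 0.1, 0.6]
grip_width: 0.0728
grasp_force: 0.0
```

```bash
python3 plan.py 569.5 35.5 90 177.1 2
```

```text
now [560.  352.1  83. ] yaw 177.19 j [0.56 0.62 0.29 1.23 0.   0.61] w 72.8 F [0.5 0.1 0.6] t 9.62
dx -12.5 dy -157.9 dz -3.5 twist 0.0
dx -12.6 dy -157.9 dz -3.5 twist 0.0
```

Call:
{"fn": "carry_out", "kwargs": {
  "plan": [
    {"dx":-3,"dy":-35,"dz":-4,"twist":0,"fingers":-0.7},
    {"dx":-6,"dy":-75,"dz":-8,"twist":0,"fingers":-0.7},
    {"dx":-9,"dy":-115,"dz":-8,"twist":0,"fingers":-0.7},
    {"dx":-12,"dy":-145,"dz":-8,"twist":0,"fingers":-0.7},
    {"dx":-12,"dy":-158,"dz":-8,"twist":0,"fingers":-0.7}
  ]
}}

```text
clock: 10.03
eef_pos: [0.5617, 0.1882, 0.086]
tool_rot: [0.027, 1.0, -0.001, -0.001]
ft_force: [0.7, 0.6, 0.4]
grip_width: 0.0729
grasp_force: 0.0
```

Call:
{"fn": "carry_out", "kwargs": {
  "plan": [
    {"dx":-3,"dy":-35,"dz":0,"twist":0,"fingers":-0.7},
    {"dx":-6,"dy":-75,"dz":0,"twist":0,"fingers":-0.7},
    {"dx":-9,"dy":-115,"dz":0,"twist":0,"fingers":-0.7},
    {"dx":-12,"dy":-145,"dz":0,"twist":0,"fingers":-0.7},
    {"dx":-12,"dy":-158,"dz":0,"twist":0,"fingers":-0.7}
  ]
}}

```text
clock: 10.45
eef_pos: [0.5661, 0.0305, 0.0861]
tool_rot: [0.026, 1.0, -0.001, -0.0]
ft_force: [0.1, 0.8, 1.2]
grip_width: 0.0724
grasp_force: 0.0
```

Call:
{"fn": "carry_out", "kwargs": {
  "plan": [
    {"dx":0,"dy":0,"dz":0,"twist":0,"fingers":-0.7},
    {"dx":0,"dy":0,"dz":0,"twist":0,"fingers":-0.7},
    {"dx":0,"dy":0,"dz":0,"twist":0,"fingers":-0.7},
    {"dx":0,"dy":0,"dz":0,"twist":0,"fingers":-0.7},
    {"dx":0,"dy":0,"dz":0,"twist":0,"fingers":-0.7}
  ]
}}

```text
clock: 10.87
eef_pos: [0.5663, 0.0357, 0.0866]
tool_rot: [0.023, 1.0, 0.0, -0.0]
ft_force: [-0.2, 0.3, -0.4]
grip_width: 0.0728
grasp_force: 0.0
```

```bash
python3 plan.py 569.5 35.5 5 177.1 1
```

```text
now [566.3  35.7  86.6] yaw 177.33 j [ 0.06  0.44 -0.    1.13  0.    0.11] w 72.8 F [-0.2  0.3 -0.4] t 10.87
dx -3.2 dy -0.0 dz 81.6 twist 0.2
```

Call:
{"fn": "carry_out", "kwargs": {
  "plan": [
    {"dx":-3,"dy":0,"dz":20,"twist":0,"fingers":-0.7},
    {"dx":-3,"dy":0,"dz":40,"twist":0,"fingers":-0.7},
    {"dx":-3,"dy":0,"dz":50,"twist":0,"fingers":-0.7},
    {"dx":-3,"dy":0,"dz":50,"twist":0,"fingers":-0.7},
    {"dx":-3,"dy":0,"dz":50,"twist":0,"fingers":-0.7}
  ]
}}

```text
clock: 11.28
eef_pos: [0.5687, 0.0345, 0.0363]
tool_rot: [0.024, 1.0, -0.0, -0.001]
ft_force: [0.2, -0.1, 0.6]
grip_width: 0.0724
grasp_force: 0.0
```

Call:
{"fn": "carry_out", "kwargs": {
  "plan": [
    {"dx":0,"dy":0,"dz":8,"twist":0,"fingers":-0.7},
    {"dx":0,"dy":0,"dz":16,"twist":0,"fingers":-0.7},
    {"dx":0,"dy":0,"dz":24,"twist":0,"fingers":-0.7},
    {"dx":0,"dy":0,"dz":30,"twist":0,"fingers":-0.7},
    {"dx":0,"dy":0,"dz":30,"twist":0,"fingers":-0.7}
  ]
}}

```text
clock: 11.7
eef_pos: [0.5679, 0.0337, 0.005]
tool_rot: [0.025, 1.0, -0.0, -0.001]
ft_force: [0.7, -0.2, 0.1]
grip_width: 0.0726
grasp_force: 0.0
```

Call:
{"fn": "carry_out", "kwargs": {
  "plan": [
    {"dx":0,"dy":0,"dz":0,"twist":0,"fingers":-0.6},
    {"dx":0,"dy":0,"dz":0,"twist":0,"fingers":-0.5},
    {"dx":0,"dy":0,"dz":0,"twist":0,"fingers":-0.4},
    {"dx":0,"dy":0,"dz":0,"twist":0,"fingers":-0.2},
    {"dx":0,"dy":0,"dz":0,"twist":0,"fingers":-0.1}
  ]
}}

```text
clock: 12.12
eef_pos: [0.5701, 0.0341, 0.0077]
tool_rot: [0.024, 1.0, 0.0, 0.001]
ft_force: [-0.8, 1.5, 3.4]
grip_width: 0.0591
grasp_force: 65.3
```

```bash
python3 plan.py 477.5 344 100 177.1 2
```

```text
now [570.1  34.1   7.7] yaw 177.2 j [ 0.06  0.52 -0.09  0.95  0.    0.11] w 59.1 F [-0.8  1.5  3.4] t 12.12
dx 53.8 dy 152.5 dz -46.2 twist 0.0
dx 53.9 dy 152.5 dz -46.2 twist 0.0
```

Call:
{"fn": "carry_out", "kwargs": {
  "plan": [
    {"dx":0,"dy":0,"dz":-10,"twist":0,"fingers":-0.1},
    {"dx":0,"dy":0,"dz":-30,"twist":0,"fingers":-0.1},
    {"dx":0,"dy":0,"dz":-60,"twist":0,"fingers":-0.1},
    {"dx":0,"dy":0,"dz":-85,"twist":0,"fingers":-0.1},
    {"dx":0,"dy":0,"dz":-95,"twist":0,"fingers":-0.1}
  ]
}}

```text
clock: 12.53
eef_pos: [0.5713, 0.0337, 0.1057]
tool_rot: [0.025, 1.0, -0.0, 0.003]
ft_force: [1.2, -0.1, -1.6]
grip_width: 0.0585
grasp_force: 65.1
```

Call:
{"fn": "carry_out", "kwargs": {
  "plan": [
    {"dx":8,"dy":25,"dz":0,"twist":0,"fingers":-0.1},
    {"dx":21,"dy":60,"dz":0,"twist":0,"fingers":-0.1},
    {"dx":34,"dy":97,"dz":0,"twist":0,"fingers":-0.1},
    {"dx":47,"dy":133,"dz":0,"twist":0,"fingers":-0.1},
    {"dx":54,"dy":153,"dz":0,"twist":0,"fingers":-0.1}
  ]
}}

```text
clock: 12.95
eef_pos: [0.5207, 0.1923, 0.1009]
tool_rot: [0.023, 1.0, 0.0, -0.001]
ft_force: [-0.0, -0.1, -2.6]
grip_width: 0.0587
grasp_force: 65.2
```

Call:
{"fn": "carry_out", "kwargs": {
  "plan": [
    {"dx":12,"dy":35,"dz":0,"twist":0,"fingers":-0.1},
    {"dx":25,"dy":70,"dz":0,"twist":0,"fingers":-0.1},
    {"dx":38,"dy":107,"dz":0,"twist":0,"fingers":-0.1},
    {"dx":48,"dy":137,"dz":0,"twist":0,"fingers":-0.1},
    {"dx":54,"dy":153,"dz":0,"twist":0,"fingers":-0.1}
  ]
}}

```text
clock: 13.37
eef_pos: [0.4745, 0.348, 0.1008]
tool_rot: [0.023, 1.0, 0.0, -0.001]
ft_force: [1.0, -0.0, -2.5]
grip_width: 0.0585
grasp_force: 65.3
```

```bash
python3 plan.py 477.5 344 1 177.1 1
```

```text
now [474.5 348.  100.8] yaw 177.39 j [0.63 0.47 0.08 1.19 0.   0.68] w 58.5 F [ 1.  -0.  -2.5] t 13.37
dx -3.1 dy -3.9 dz 99.8 twist 0.3
```

Call:
{"fn": "carry_out", "kwargs": {
  "plan": [
    {"dx":-3,"dy":-2,"dz":25,"twist":0,"fingers":-0.1},
    {"dx":-3,"dy":-2,"dz":55,"twist":0,"fingers":-0.1},
    {"dx":-3,"dy":-2,"dz":78,"twist":0,"fingers":-0.1},
    {"dx":-3,"dy":-2,"dz":88,"twist":0,"fingers":-0.1},
    {"dx":-3,"dy":-2,"dz":90,"twist":0,"fingers":-0.1}
  ]
}}

```text
clock: 13.78
eef_pos: [0.4768, 0.3407, 0.0083]
tool_rot: [0.025, 1.0, -0.002, -0.003]
ft_force: [-0.8, -0.7, -2.2]
grip_width: 0.0588
grasp_force: 65.3
```

Call:
{"fn": "carry_out", "kwargs": {
  "plan": [
    {"dx":0,"dy":0,"dz":2,"twist":0,"fingers":-0.1},
    {"dx":0,"dy":0,"dz":4,"twist":0,"fingers":-0.1},
    {"dx":0,"dy":0,"dz":6,"twist":0,"fingers":-0.1},
    {"dx":0,"dy":0,"dz":7,"twist":0,"fingers":-0.1},
    {"dx":0,"dy":0,"dz":7,"twist":0,"fingers":-0.1}
  ]
}}

```text
clock: 14.2
eef_pos: [0.4799, 0.3429, 0.0056]
tool_rot: [0.025, 1.0, 0.0, 0.001]
ft_force: [-0.5, 0.3, -2.2]
grip_width: 0.0586
grasp_force: 65.3
```

Call:
{"fn": "carry_out", "kwargs": {
  "plan": [
    {"dx":0,"dy":0,"dz":0,"twist":0,"fingers":-0.1},
    {"dx":0,"dy":0,"dz":1,"twist":0,"fingers":-0.1},
    {"dx":0,"dy":0,"dz":2,"twist":0,"fingers":-0.1},
    {"dx":0,"dy":0,"dz":3,"twist":0,"fingers":-0.1},
    {"dx":0,"dy":0,"dz":3,"twist":0,"fingers":-0.1}
  ]
}}

```text
clock: 14.62
eef_pos: [0.4791, 0.3425, 0.0014]
tool_rot: [0.025, 1.0, -0.0, -0.0]
ft_force: [0.5, -0.1, -2.7]
grip_width: 0.0586
grasp_force: 65.3
```

Call:
{"fn": "carry_out", "kwargs": {
  "plan": [
    {"dx":0,"dy":0,"dz":1,"twist":0,"fingers":-0.1},
    {"dx":0,"dy":0,"dz":2,"twist":0,"fingers":-0.1},
    {"dx":0,"dy":0,"dz":2.5,"twist":0,"fingers":-0.1},
    {"dx":0,"dy":0,"dz":2.5,"twist":0,"fingers":-0.1},
    {"dx":0,"dy":0,"dz":2.5,"twist":0,"fingers":-0.1}
  ]
}}

```text
clock: 15.03
eef_pos: [0.4794, 0.3427, 0.0007]
tool_rot: [0.025, 1.0, 0.0, 0.0]
ft_force: [-2.7, -2.8, 5.9]
grip_width: 0.0582
grasp_force: 66.3
```

Call:
{"fn": "carry_out", "kwargs": {
  "plan": [
    {"dx":0,"dy":0,"dz":0,"twist":0,"fingers":-0.4},
    {"dx":0,"dy":0,"dz":0,"twist":0,"fingers":-0.5},
    {"dx":0,"dy":0,"dz":0,"twist":0,"fingers":-0.7},
    {"dx":0,"dy":0,"dz":0,"twist":0,"fingers":-0.7},
    {"dx":0,"dy":0,"dz":0,"twist":0,"fingers":-0.7}
  ]
}}

```text
clock: 15.45
eef_pos: [0.4794, 0.3427, -0.001]
tool_rot: [0.025, 1.0, -0.0, 0.0]
ft_force: [-0.2, -0.5, 0.3]
grip_width: 0.073
grasp_force: 0.0
```

Call:
{"fn": "carry_out", "kwargs": {
  "plan": [
    {"dx":0,"dy":0,"dz":-15,"twist":0,"fingers":-0.7},
    {"dx":0,"dy":0,"dz":-35,"twist":0,"fingers":-0.7},
    {"dx":0,"dy":0,"dz":-65,"twist":0,"fingers":-0.7},
    {"dx":0,"dy":0,"dz":-85,"twist":0,"fingers":-0.7},
    {"dx":0,"dy":0,"dz":-90,"twist":0,"fingers":-0.7}
  ]
}}

```text
clock: 15.87
eef_pos: [0.4817, 0.3443, 0.0933]
tool_rot: [0.025, 1.0, 0.002, 0.003]
ft_force: [0.4, 0.3, 0.1]
grip_width: 0.0723
grasp_force: 0.0
```

```bash
python3 plan.py 565 -50.5 80 177.1 3
```

```text
now [481.7 344.3  93.3] yaw 177.19 j [0.62 0.47 0.07 1.16 0.   0.67] w 72.3 F [0.4 0.3 0.1] t 15.87
dx -34.2 dy -130.1 dz 4.4 twist 0.0
dx -34.3 dy -130.1 dz 4.4 twist 0.0
dx -34.3 dy -130.0 dz 4.4 twist 0.0
```

Call:
{"fn": "carry_out", "kwargs": {
  "plan": [
    {"dx":-8,"dy":-30,"dz":0,"twist":0,"fingers":-0.7},
    {"dx":-17,"dy":-65,"dz":0,"twist":0,"fingers":-0.7},
    {"dx":-26,"dy":-100,"dz":0,"twist":0,"fingers":-0.7},
    {"dx":-34,"dy":-130,"dz":0,"twist":0,"fingers":-0.7},
    {"dx":-43,"dy":-165,"dz":0,"twist":0,"fingers":-0.7}
  ]
}}

```text
clock: 16.28
eef_pos: [0.5137, 0.1747, 0.0883]
tool_rot: [0.024, 1.0, -0.0, -0.001]
ft_force: [0.9, -0.3, 0.6]
grip_width: 0.0726
grasp_force: 0.0
```

Call:
{"fn": "carry_out", "kwargs": {
  "plan": [
    {"dx":-9,"dy":-35,"dz":0,"twist":0,"fingers":-0.6},
    {"dx":-18,"dy":-70,"dz":0,"twist":0,"fingers":-0.6},
    {"dx":-27,"dy":-105,"dz":0,"twist":0,"fingers":-0.6},
    {"dx":-37,"dy":-140,"dz":0,"twist":0,"fingers":-0.6},
    {"dx":-46,"dy":-175,"dz":0,"twist":0,"fingers":-0.6}
  ]
}}

```text
clock: 16.7
eef_pos: [0.5513, -0.0031, 0.0883]
tool_rot: [0.024, 1.0, 0.0, -0.001]
ft_force: [1.0, -0.1, 0.9]
grip_width: 0.0682
grasp_force: 0.0
```

Call:
{"fn": "carry_out", "kwargs": {
  "plan": [
    {"dx":-8,"dy":-30,"dz":0,"twist":0,"fingers":-0.6},
    {"dx":-13,"dy":-50,"dz":0,"twist":0,"fingers":-0.6},
    {"dx":-13,"dy":-50,"dz":0,"twist":0,"fingers":-0.6},
    {"dx":-13,"dy":-50,"dz":0,"twist":0,"fingers":-0.6},
    {"dx":-13,"dy":-50,"dz":0,"twist":0,"fingers":-0.6}
  ]
}}

```text
clock: 17.12
eef_pos: [0.5614, -0.0514, 0.0884]
tool_rot: [0.025, 1.0, 0.0, -0.001]
ft_force: [-0.4, -0.8, 0.6]
grip_width: 0.0684
grasp_force: 0.0
```

```bash
python3 plan.py 565 -50.5 -7 177.1 1;python3 - <<'E'
from h import *
from workcell import camera
a=camera("top")
im=cv2.resize(a["image"][180:360,120:400],None,fx=2.5,fy=2.5,interpolation=cv2.INTER_CUBIC)
cv2.imwrite("pics/t5.png",im[:,:,::-1]);pickle.dump(a,open("t5.pkl","wb"))
E
```

```text
now [561.4 -51.4  88.4] yaw 177.19 j [-0.09  0.43 -0.01  1.13  0.   -0.04] w 68.4 F [-0.4 -0.8  0.6] t 17.12
dx -3.5 dy 1.0 dz 95.4 twist 0.1
```

View pics/t5.png

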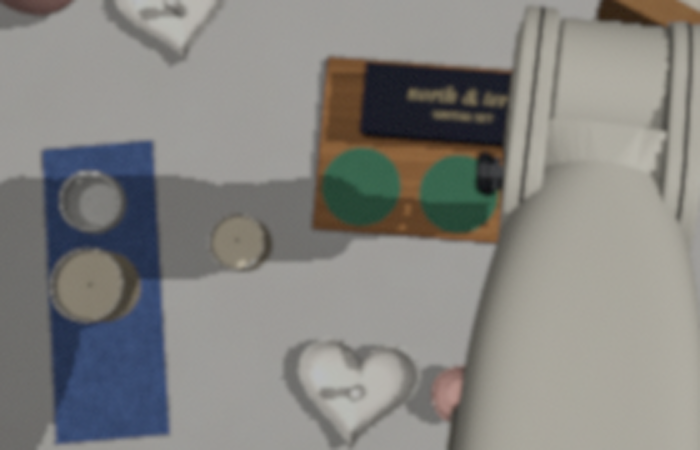

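Pot (92,202) and candle (95,285) stand on the mat, and the two green spots on the board are bare. Now the yellow cup.

Call:
{"fn": "carry_out", "kwargs": {
  "plan": [
    {"dx":-3.5,"dy":1,"dz":20,"twist":0,"fingers":-0.6},
    {"dx":-3.5,"dy":1,"dz":42,"twist":0,"fingers":-0.6},
    {"dx":-3.5,"dy":1,"dz":55,"twist":0,"fingers":-0.6},
    {"dx":-3.5,"dy":1,"dz":60,"twist":0,"fingers":-0.6},
    {"dx":-3.5,"dy":1,"dz":60,"twist":0,"fingers":-0.6}
  ]
}}

```text
clock: 17.58
eef_pos: [0.5641, -0.0496, 0.0277]
tool_rot: [0.024, 1.0, 0.0, -0.002]
ft_force: [-0.8, 0.9, 0.0]
grip_width: 0.0681
grasp_force: 0.0
```

Call:
{"fn": "carry_out", "kwargs": {
  "plan": [
    {"dx":0,"dy":0,"dz":8,"twist":0,"fingers":-0.6},
    {"dx":0,"dy":0,"dz":16,"twist":0,"fingers":-0.6},
    {"dx":0,"dy":0,"dz":26,"twist":0,"fingers":-0.6},
    {"dx":0,"dy":0,"dz":34,"twist":0,"fingers":-0.6},
    {"dx":0,"dy":0,"dz":34,"twist":0,"fingers":-0.6}
  ]
}}

```text
clock: 18.0
eef_pos: [0.564, -0.0509, -0.0069]
tool_rot: [0.025, 1.0, 0.0, -0.002]
ft_force: [-0.2, -0.4, 0.1]
grip_width: 0.0681
grasp_force: 0.0
```

```bash
python3 plan.py 565 -50.5 -7 177.1 1
```

```text
now [564.  -50.9  -6.9] yaw 177.19 j [-0.09  0.54 -0.12  0.92  0.   -0.04] w 68.1 F [-0.2 -0.4  0.1] t 18.0
dx -1.0 dy 0.5 dz 0.1 twist 0.1
```

Call:
{"fn": "carry_out", "kwargs": {
  "plan": [
    {"dx":-1,"dy":0,"dz":0,"twist":0,"fingers":-0.45},
    {"dx":-1,"dy":0,"dz":0,"twist":0,"fingers":-0.3},
    {"dx":-1,"dy":0,"dz":0,"twist":0,"fingers":-0.2},
    {"dx":-1,"dy":0,"dz":0,"twist":0,"fingers":0.05},
    {"dx":-1,"dy":0,"dz":0,"twist":0,"fingers":0.1}
  ]
}}

```text
clock: 18.42
eef_pos: [0.5678, -0.0511, -0.0034]
tool_rot: [0.025, 1.0, 0.0, 0.001]
ft_force: [-0.7, 0.7, 4.8]
grip_width: 0.0466
grasp_force: 61.8
```

Call:
{"fn": "carry_out", "kwargs": {
  "plan": [
    {"dx":0,"dy":0,"dz":-8,"twist":0,"fingers":0.1},
    {"dx":0,"dy":0,"dz":-25,"twist":0,"fingers":0.1},
    {"dx":0,"dy":0,"dz":-55,"twist":0,"fingers":0.1},
    {"dx":0,"dy":0,"dz":-80,"twist":0,"fingers":0.1},
    {"dx":0,"dy":0,"dz":-90,"twist":0,"fingers":0.1}
  ]
}}

```text
clock: 18.83
eef_pos: [0.5688, -0.0514, 0.0892]
tool_rot: [0.025, 1.0, -0.0, 0.003]
ft_force: [1.3, -0.2, -0.5]
grip_width: 0.0466
grasp_force: 61.8
```

```bash
python3 plan.py 399 336 86 177.1 3
```

```text
now [568.8 -51.4  89.2] yaw 177.18 j [-0.09  0.44  0.01  1.13 -0.   -0.04] w 46.6 F [ 1.3 -0.2 -0.5] t 18.83
dx 62.9 dy 126.2 dz 1.1 twist 0.0
dx 63.0 dy 126.2 dz 1.1 twist 0.0
dx 63.0 dy 126.1 dz 1.1 twist 0.0
```

Call:
{"fn": "carry_out", "kwargs": {
  "plan": [
    {"dx":8,"dy":16,"dz":0,"twist":0,"fingers":0.1},
    {"dx":22,"dy":45,"dz":0,"twist":0,"fingers":0.1},
    {"dx":38,"dy":77,"dz":0,"twist":0,"fingers":0.1},
    {"dx":54,"dy":109,"dz":0,"twist":0,"fingers":0.1},
    {"dx":70,"dy":141,"dz":0,"twist":0,"fingers":0.1}
  ]
}}

```text
clock: 19.25
eef_pos: [0.5024, 0.094, 0.0847]
tool_rot: [0.025, 1.0, -0.0, -0.0]
ft_force: [0.1, 0.0, -1.0]
grip_width: 0.0469
grasp_force: 61.8
```

Call:
{"fn": "carry_out", "kwargs": {
  "plan": [
    {"dx":16,"dy":32,"dz":0,"twist":0,"fingers":0.1},
    {"dx":32,"dy":64,"dz":0,"twist":0,"fingers":0.1},
    {"dx":48,"dy":96,"dz":0,"twist":0,"fingers":0.1},
    {"dx":64,"dy":128,"dz":0,"twist":0,"fingers":0.1},
    {"dx":78,"dy":156,"dz":0,"twist":0,"fingers":0.1}
  ]
}}

```text
clock: 19.67
eef_pos: [0.4318, 0.2543, 0.0848]
tool_rot: [0.024, 1.0, -0.0, -0.0]
ft_force: [-0.2, -0.0, -0.0]
grip_width: 0.0469
grasp_force: 61.8
```

Call:
{"fn": "carry_out", "kwargs": {
  "plan": [
    {"dx":14,"dy":28,"dz":0,"twist":0,"fingers":0.1},
    {"dx":26,"dy":52,"dz":0,"twist":0,"fingers":0.1},
    {"dx":36,"dy":72,"dz":0,"twist":0,"fingers":0.1},
    {"dx":40,"dy":80,"dz":0,"twist":0,"fingers":0.1},
    {"dx":40,"dy":80,"dz":0,"twist":0,"fingers":0.1}
  ]
}}

```text
clock: 20.08
eef_pos: [0.3963, 0.3361, 0.0848]
tool_rot: [0.023, 1.0, -0.0, -0.0]
ft_force: [0.2, 0.1, -1.0]
grip_width: 0.0468
grasp_force: 61.8
```

```bash
python3 plan.py 399 336 -10 177.1 1
```

```text
now [396.3 336.1  84.8] yaw 177.38 j [ 0.7   0.35 -0.14  1.08  0.    0.75] w 46.8 F [ 0.2  0.1 -1. ] t 20.08
dx -2.7 dy 0.1 dz 94.8 twist 0.3
```

Call:
{"fn": "carry_out", "kwargs": {
  "plan": [
    {"dx":-2,"dy":1,"dz":25,"twist":0,"fingers":0.1},
    {"dx":-2,"dy":1,"dz":52,"twist":0,"fingers":0.1},
    {"dx":-2,"dy":1,"dz":74,"twist":0,"fingers":0.1},
    {"dx":-2,"dy":1,"dz":84,"twist":0,"fingers":0.1},
    {"dx":-2,"dy":1,"dz":86,"twist":0,"fingers":0.1}
  ]
}}

```text
clock: 20.5
eef_pos: [0.3981, 0.3328, -0.0032]
tool_rot: [0.025, 1.0, -0.002, -0.002]
ft_force: [-0.2, -0.2, -0.8]
grip_width: 0.0469
grasp_force: 61.8
```

Call:
{"fn": "carry_out", "kwargs": {
  "plan": [
    {"dx":0,"dy":0,"dz":1,"twist":0,"fingers":0.1},
    {"dx":0,"dy":0,"dz":3,"twist":0,"fingers":0.1},
    {"dx":0,"dy":0,"dz":5,"twist":0,"fingers":0.1},
    {"dx":0,"dy":0,"dz":6,"twist":0,"fingers":0.1},
    {"dx":0,"dy":0,"dz":6,"twist":0,"fingers":0.1}
  ]
}}

```text
clock: 20.92
eef_pos: [0.3998, 0.3359, -0.0062]
tool_rot: [0.025, 1.0, 0.0, 0.0]
ft_force: [-0.6, 0.0, -1.4]
grip_width: 0.0468
grasp_force: 61.8
```

Call:
{"fn": "carry_out", "kwargs": {
  "plan": [
    {"dx":0,"dy":0,"dz":0,"twist":0,"fingers":0.1},
    {"dx":0,"dy":0,"dz":1,"twist":0,"fingers":0.1},
    {"dx":0,"dy":0,"dz":2,"twist":0,"fingers":0.1},
    {"dx":0,"dy":0,"dz":2,"twist":0,"fingers":0.1},
    {"dx":0,"dy":0,"dz":2,"twist":0,"fingers":0.1}
  ]
}}

```text
clock: 21.33
eef_pos: [0.3993, 0.3355, -0.0089]
tool_rot: [0.024, 1.0, -0.0, -0.0]
ft_force: [-0.8, -0.6, -1.8]
grip_width: 0.0465
grasp_force: 61.8
```

Call:
{"fn": "carry_out", "kwargs": {
  "plan": [
    {"dx":0,"dy":0,"dz":1,"twist":0,"fingers":0.1},
    {"dx":0,"dy":0,"dz":2,"twist":0,"fingers":0.1},
    {"dx":0,"dy":0,"dz":2.5,"twist":0,"fingers":0.1},
    {"dx":0,"dy":0,"dz":2.5,"twist":0,"fingers":0.1},
    {"dx":0,"dy":0,"dz":2.5,"twist":0,"fingers":0.1}
  ]
}}

```text
clock: 21.75
eef_pos: [0.3995, 0.3357, -0.0104]
tool_rot: [0.025, 1.0, 0.0, 0.0]
ft_force: [-1.6, -1.0, 6.1]
grip_width: 0.047
grasp_force: 62.4
```

Call:
{"fn": "carry_out", "kwargs": {
  "plan": [
    {"dx":0,"dy":0,"dz":0,"twist":0,"fingers":-0.1},
    {"dx":0,"dy":0,"dz":0,"twist":0,"fingers":-0.25},
    {"dx":0,"dy":0,"dz":0,"twist":0,"fingers":-0.5},
    {"dx":0,"dy":0,"dz":0,"twist":0,"fingers":-0.5},
    {"dx":0,"dy":0,"dz":0,"twist":0,"fingers":-0.5}
  ]
}}

```text
clock: 22.17
eef_pos: [0.3994, 0.3355, -0.0115]
tool_rot: [0.025, 1.0, -0.0, -0.0]
ft_force: [-0.6, 0.3, 0.6]
grip_width: 0.0638
grasp_force: 0.0
```

Call:
{"fn": "carry_out", "kwargs": {
  "plan": [
    {"dx":0,"dy":0,"dz":-15,"twist":0,"fingers":-0.5},
    {"dx":0,"dy":0,"dz":-40,"twist":0,"fingers":-0.5},
    {"dx":0,"dy":0,"dz":-75,"twist":0,"fingers":-0.8},
    {"dx":0,"dy":0,"dz":-105,"twist":0,"fingers":-1},
    {"dx":0,"dy":0,"dz":-115,"twist":0,"fingers":-1}
  ]
}}

```text
clock: 22.58
eef_pos: [0.4017, 0.3375, 0.1084]
tool_rot: [0.025, 1.0, 0.003, 0.003]
ft_force: [0.9, 0.2, 0.7]
grip_width: 0.0855
grasp_force: 0.0
```

```bash
python3 plan.py 642 32 105 267.1 3
```

```text
now [401.7 337.5 108.4] yaw 177.19 j [ 0.7   0.34 -0.1   1.13 -0.    0.75] w 85.5 F [0.9 0.2 0.7] t 22.58
dx -85.0 dy -97.8 dz 1.1 twist -30.0
dx -24.8 dy -127.2 dz 1.1 twist -30.0
dx 42.1 dy -122.5 dz 1.1 twist -30.0
```

Call:
{"fn": "carry_out", "kwargs": {
  "plan": [
    {"dx":-18,"dy":-20,"dz":0,"twist":-6,"fingers":-1},
    {"dx":-38,"dy":-44,"dz":0,"twist":-12,"fingers":-1},
    {"dx":-58,"dy":-67,"dz":0,"twist":-18,"fingers":-1},
    {"dx":-75,"dy":-86,"dz":0,"twist":-24,"fingers":-1},
    {"dx":-85,"dy":-98,"dz":0,"twist":-30,"fingers":-1}
  ]
}}

```text
clock: 23.0
eef_pos: [0.4807, 0.2314, 0.1032]
tool_rot: [-0.237, 0.972, -0.0, -0.0]
ft_force: [-0.4, 0.1, 0.0]
grip_width: 0.0855
grasp_force: 0.0
```

Call:
{"fn": "carry_out", "kwargs": {
  "plan": [
    {"dx":-5,"dy":-25,"dz":0,"twist":-6,"fingers":-1},
    {"dx":-11,"dy":-55,"dz":0,"twist":-12,"fingers":-1},
    {"dx":-17,"dy":-85,"dz":0,"twist":-18,"fingers":-1},
    {"dx":-22,"dy":-112,"dz":0,"twist":-24,"fingers":-1},
    {"dx":-25,"dy":-127,"dz":0,"twist":-30,"fingers":-1}
  ]
}}

```text
clock: 23.42
eef_pos: [0.5611, 0.1294, 0.1029]
tool_rot: [-0.48, 0.877, -0.0, -0.0]
ft_force: [0.1, 0.8, -0.4]
grip_width: 0.0858
grasp_force: 0.0
```

Call:
{"fn": "carry_out", "kwargs": {
  "plan": [
    {"dx":10,"dy":-30,"dz":0,"twist":-6,"fingers":-1},
    {"dx":20,"dy":-60,"dz":0,"twist":-12,"fingers":-1},
    {"dx":30,"dy":-90,"dz":0,"twist":-18,"fingers":-1},
    {"dx":38,"dy":-112,"dz":0,"twist":-24,"fingers":-1},
    {"dx":42,"dy":-122,"dz":0,"twist":-30,"fingers":-1}
  ]
}}

```text
clock: 23.83
eef_pos: [0.641, 0.0275, 0.1025]
tool_rot: [-0.69, 0.724, -0.0, -0.0]
ft_force: [-0.0, 0.4, 0.8]
grip_width: 0.0856
grasp_force: 0.0
```

```bash
python3 plan.py 642 32 -6 267.1 1
```

```text
now [641.   27.5 102.5] yaw 267.31 j [ 0.04  0.57  0.26  1.26 -0.   -1.48] w 85.6 F [-0.   0.4  0.8] t 23.83
dx -4.6 dy -0.8 dz 108.5 twist 0.2
```

Call:
{"fn": "carry_out", "kwargs": {
  "plan": [
    {"dx":-3,"dy":0,"dz":20,"twist":0,"fingers":-1},
    {"dx":-3,"dy":0,"dz":36,"twist":0,"fingers":-1},
    {"dx":-3,"dy":0,"dz":44,"twist":0,"fingers":-1},
    {"dx":-3,"dy":0,"dz":44,"twist":0,"fingers":-1},
    {"dx":-3,"dy":0,"dz":44,"twist":0,"fingers":-1}
  ]
}}

```text
clock: 24.25
eef_pos: [0.639, 0.0336, 0.059]
tool_rot: [-0.69, 0.724, 0.001, -0.001]
ft_force: [0.4, 1.2, 0.1]
grip_width: 0.0852
grasp_force: 0.0
```

```bash
python3 plan.py 642 32 -6 267.1 1
python3 - <<'E'
from h import *
from workcell import camera
a=camera("wrist");b=camera("scene")
im=np.hstack([cv2.resize(a["image"],(400,300)),cv2.resize(b["image"][180:360,180:420],(400,300),interpolation=cv2.INTER_CUBIC)])
cv2.imwrite("pics/v6.png",im[:,:,::-1])
E
```

```text
now [639.   33.6  59. ] yaw 267.2 j [ 0.05  0.6   0.19  1.16 -0.   -1.47] w 85.2 F [0.4 1.2 0.1] t 24.25
dx 1.5 dy -3.1 dz 65.0 twist 0.1
```

View pics/v6.png

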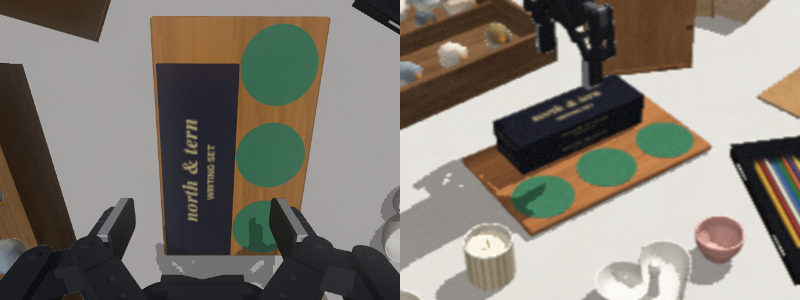

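Call:
{"fn": "carry_out", "kwargs": {
  "plan": [
    {"dx":1,"dy":-3,"dz":0,"twist":0,"fingers":-1},
    {"dx":1,"dy":-3,"dz":10,"twist":0,"fingers":-1},
    {"dx":1,"dy":-3,"dz":22,"twist":0,"fingers":-1},
    {"dx":1,"dy":-3,"dz":34,"twist":0,"fingers":-1},
    {"dx":1,"dy":-3,"dz":38,"twist":0,"fingers":-1}
  ]
}}

```text
clock: 24.77
eef_pos: [0.6414, 0.0324, 0.0197]
tool_rot: [-0.69, 0.724, 0.001, -0.001]
ft_force: [-0.6, 0.7, 0.5]
grip_width: 0.0853
grasp_force: 0.0
```

Call:
{"fn": "carry_out", "kwargs": {
  "plan": [
    {"dx":0,"dy":0,"dz":4,"twist":0,"fingers":-1},
    {"dx":0,"dy":0,"dz":12,"twist":0,"fingers":-1},
    {"dx":0,"dy":0,"dz":20,"twist":0,"fingers":-1},
    {"dx":0,"dy":0,"dz":26,"twist":0,"fingers":-1},
    {"dx":0,"dy":0,"dz":26,"twist":0,"fingers":-1}
  ]
}}

```text
clock: 25.18
eef_pos: [0.6414, 0.0323, -0.0061]
tool_rot: [-0.69, 0.724, 0.001, -0.001]
ft_force: [-0.8, 0.1, -0.2]
grip_width: 0.085
grasp_force: 0.0
```

Call:
{"fn": "carry_out", "kwargs": {
  "plan": [
    {"dx":0,"dy":0,"dz":0,"twist":0,"fingers":-0.8},
    {"dx":0,"dy":0,"dz":0,"twist":0,"fingers":-0.65},
    {"dx":0,"dy":0,"dz":0,"twist":0,"fingers":-0.5},
    {"dx":0,"dy":0,"dz":0,"twist":0,"fingers":-0.3},
    {"dx":0,"dy":0,"dz":0,"twist":0,"fingers":-0.1}
  ]
}}

```text
clock: 25.6
eef_pos: [0.6434, 0.0324, -0.0032]
tool_rot: [-0.69, 0.724, -0.001, 0.001]
ft_force: [0.7, -0.0, 2.7]
grip_width: 0.0606
grasp_force: 67.0
```

```bash
python3 plan.py 642 32 -6 267.1 1
```

```text
now [643.4  32.4  -3.2] yaw 267.19 j [ 0.05  0.66  0.13  1.03 -0.   -1.47] w 60.6 F [ 0.7 -0.   2.7] t 25.6
dx 0.5 dy 1.4 dz 2.8 twist 0.1
```

Call:
{"fn": "carry_out", "kwargs": {
  "plan": [
    {"dx":0,"dy":0,"dz":-6,"twist":0,"fingers":-0.1},
    {"dx":0,"dy":0,"dz":-18,"twist":0,"fingers":-0.1},
    {"dx":0,"dy":0,"dz":-38,"twist":0,"fingers":-0.1},
    {"dx":0,"dy":0,"dz":-58,"twist":0,"fingers":-0.1},
    {"dx":0,"dy":0,"dz":-78,"twist":0,"fingers":-0.1}
  ]
}}

```text
clock: 26.02
eef_pos: [0.6423, 0.0324, 0.075]
tool_rot: [-0.69, 0.724, 0.0, -0.0]
ft_force: [0.0, 0.6, -2.2]
grip_width: 0.0609
grasp_force: 66.4
```

Call:
{"fn": "carry_out", "kwargs": {
  "plan": [
    {"dx":0,"dy":0,"dz":-20,"twist":0,"fingers":-0.1},
    {"dx":0,"dy":0,"dz":-40,"twist":0,"fingers":-0.1},
    {"dx":0,"dy":0,"dz":-60,"twist":0,"fingers":-0.1},
    {"dx":0,"dy":0,"dz":-78,"twist":0,"fingers":-0.1},
    {"dx":0,"dy":0,"dz":-84,"twist":0,"fingers":-0.1}
  ]
}}

```text
clock: 26.43
eef_pos: [0.6443, 0.0325, 0.1622]
tool_rot: [-0.69, 0.724, -0.002, 0.002]
ft_force: [-0.1, -0.2, -0.8]
grip_width: 0.0599
grasp_force: 66.5
```

```bash
python3 plan.py 463.3 -281 158 186.5 4
```

```text
now [644.3  32.5 162.2] yaw 267.19 j [ 0.05  0.54  0.37  1.39 -0.   -1.47] w 59.9 F [-0.1 -0.2 -0.8] t 26.43
dx 80.5 dy 41.4 dz 1.0 twist 20.2
dx 89.8 dy 11.1 dz 1.0 twist 20.2
dx 88.1 dy -20.6 dz 1.0 twist 20.2
dx 75.6 dy -49.7 dz 1.0 twist 20.2
```

Call:
{"fn": "carry_out", "kwargs": {
  "plan": [
    {"dx":10,"dy":5,"dz":0,"twist":3,"fingers":-0.1},
    {"dx":28,"dy":14,"dz":0,"twist":7,"fingers":-0.1},
    {"dx":48,"dy":25,"dz":0,"twist":12,"fingers":-0.1},
    {"dx":66,"dy":34,"dz":0,"twist":16,"fingers":-0.1},
    {"dx":80,"dy":41,"dz":0,"twist":20,"fingers":-0.1}
  ]
}}

```text
clock: 26.85
eef_pos: [0.5963, -0.0467, 0.1573]
tool_rot: [-0.552, 0.834, 0.0, -0.001]
ft_force: [0.1, -0.5, -2.1]
grip_width: 0.0604
grasp_force: 66.4
```

Call:
{"fn": "carry_out", "kwargs": {
  "plan": [
    {"dx":18,"dy":2,"dz":0,"twist":4,"fingers":-0.1},
    {"dx":36,"dy":4,"dz":0,"twist":8,"fingers":-0.1},
    {"dx":54,"dy":7,"dz":0,"twist":12,"fingers":-0.1},
    {"dx":72,"dy":9,"dz":0,"twist":16,"fingers":-0.1},
    {"dx":90,"dy":11,"dz":0,"twist":20,"fingers":-0.1}
  ]
}}

```text
clock: 27.27
eef_pos: [0.5517, -0.1248, 0.1574]
tool_rot: [-0.399, 0.917, 0.0, -0.0]
ft_force: [1.3, -0.3, -1.9]
grip_width: 0.0603
grasp_force: 66.4
```

Call:
{"fn": "carry_out", "kwargs": {
  "plan": [
    {"dx":18,"dy":-4,"dz":0,"twist":4,"fingers":-0.1},
    {"dx":36,"dy":-8,"dz":0,"twist":8,"fingers":-0.1},
    {"dx":54,"dy":-12,"dz":0,"twist":12,"fingers":-0.1},
    {"dx":71,"dy":-17,"dz":0,"twist":16,"fingers":-0.1},
    {"dx":88,"dy":-21,"dz":0,"twist":20,"fingers":-0.1}
  ]
}}

```text
clock: 27.68
eef_pos: [0.5074, -0.2037, 0.1575]
tool_rot: [-0.233, 0.972, 0.0, -0.0]
ft_force: [0.4, 0.6, -2.1]
grip_width: 0.0604
grasp_force: 66.4
```

Call:
{"fn": "carry_out", "kwargs": {
  "plan": [
    {"dx":18,"dy":-12,"dz":0,"twist":4,"fingers":-0.1},
    {"dx":36,"dy":-24,"dz":0,"twist":8,"fingers":-0.1},
    {"dx":54,"dy":-36,"dz":0,"twist":13,"fingers":-0.1},
    {"dx":68,"dy":-45,"dz":0,"twist":18,"fingers":-0.1},
    {"dx":75,"dy":-50,"dz":0,"twist":20,"fingers":-0.1}
  ]
}}

```text
clock: 28.1
eef_pos: [0.4629, -0.2832, 0.1575]
tool_rot: [-0.06, 0.998, 0.0, -0.001]
ft_force: [0.3, 0.1, -1.3]
grip_width: 0.0604
grasp_force: 66.4
```

```bash
python3 plan.py 463.3 -281 -10 186.5 1
```

```text
now [ 462.9 -283.2  157.5] yaw 186.9 j [-0.55  0.34  0.05  1.27 -0.   -0.67] w 60.4 F [ 0.3  0.1 -1.3] t 28.1
dx -0.6 dy 2.1 dz 167.5 twist 0.4
```

Call:
{"fn": "carry_out", "kwargs": {
  "plan": [
    {"dx":0,"dy":0,"dz":15,"twist":0.4,"fingers":-0.1},
    {"dx":0,"dy":0,"dz":40,"twist":0.4,"fingers":-0.1},
    {"dx":0,"dy":0,"dz":70,"twist":0.4,"fingers":-0.1},
    {"dx":0,"dy":0,"dz":95,"twist":0.4,"fingers":-0.1},
    {"dx":0,"dy":0,"dz":105,"twist":0.4,"fingers":-0.1}
  ]
}}

```text
clock: 28.52
eef_pos: [0.4619, -0.2798, 0.0489]
tool_rot: [-0.06, 0.998, 0.002, -0.003]
ft_force: [-1.9, 0.4, -1.9]
grip_width: 0.0606
grasp_force: 66.4
```

Call:
{"fn": "carry_out", "kwargs": {
  "plan": [
    {"dx":0,"dy":0,"dz":10,"twist":0,"fingers":-0.1},
    {"dx":0,"dy":0,"dz":25,"twist":0,"fingers":-0.1},
    {"dx":0,"dy":0,"dz":38,"twist":0,"fingers":-0.1},
    {"dx":0,"dy":0,"dz":46,"twist":0,"fingers":-0.1},
    {"dx":0,"dy":0,"dz":46,"twist":0,"fingers":-0.1}
  ]
}}

```text
clock: 28.93
eef_pos: [0.4639, -0.2811, 0.0057]
tool_rot: [-0.059, 0.998, 0.001, -0.001]
ft_force: [-0.1, -0.1, -1.8]
grip_width: 0.0606
grasp_force: 66.4
```

```bash
python3 plan.py 463.3 -281 -10 186.5 1
python3 - <<'E'
from h import *
from workcell import camera
b=camera("scene");pickle.dump(b,open("s7.pkl","wb"))
im=cv2.resize(b["image"][180:360,340:580],(800,600),interpolation=cv2.INTER_CUBIC)
cv2.imwrite("pics/v7.png",im[:,:,::-1])
E
```

```text
now [ 463.9 -281.1    5.7] yaw 186.82 j [-0.54  0.48 -0.17  0.92  0.   -0.66] w 60.6 F [-0.1 -0.1 -1.8] t 28.93
dx 0.6 dy 0.2 dz 15.7 twist 0.3
```

View pics/v7.png

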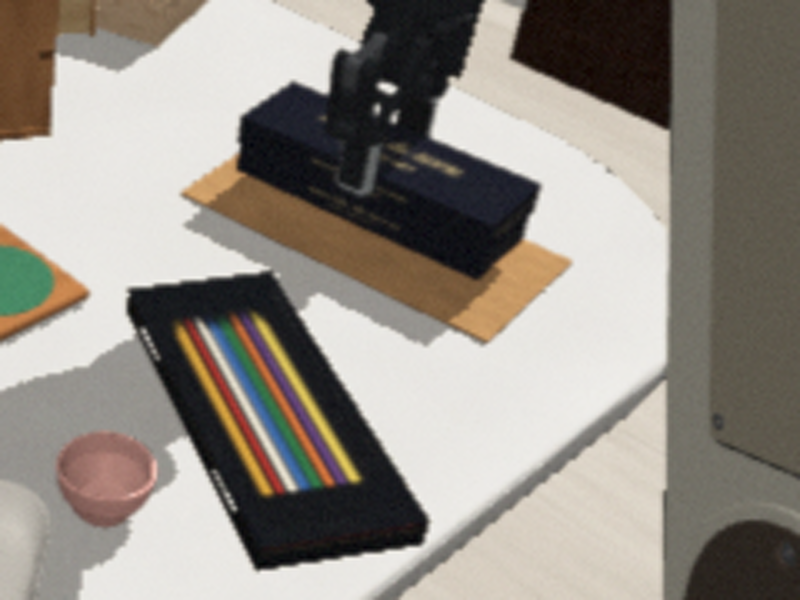

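The case hangs level over the card and aligned. Lowering.

Call:
{"fn": "carry_out", "kwargs": {
  "plan": [
    {"dx":0,"dy":0,"dz":4,"twist":0.3,"fingers":-0.1},
    {"dx":0,"dy":0,"dz":8,"twist":0.3,"fingers":-0.1},
    {"dx":0,"dy":0,"dz":11,"twist":0.3,"fingers":-0.1},
    {"dx":0,"dy":0,"dz":13,"twist":0.3,"fingers":-0.1},
    {"dx":0,"dy":0,"dz":13,"twist":0.3,"fingers":-0.1}
  ]
}}

```text
clock: 29.4
eef_pos: [0.4642, -0.2816, -0.0066]
tool_rot: [-0.057, 0.998, 0.0, -0.0]
ft_force: [0.2, 0.5, -1.0]
grip_width: 0.0604
grasp_force: 66.4
```

Call:
{"fn": "carry_out", "kwargs": {
  "plan": [
    {"dx":0,"dy":0,"dz":0,"twist":0,"fingers":-0.1},
    {"dx":0,"dy":0,"dz":1,"twist":0,"fingers":-0.1},
    {"dx":0,"dy":0,"dz":2,"twist":0,"fingers":-0.1},
    {"dx":0,"dy":0,"dz":2.5,"twist":0,"fingers":-0.1},
    {"dx":0,"dy":0,"dz":2.5,"twist":0,"fingers":-0.1}
  ]
}}

```text
clock: 29.82
eef_pos: [0.4644, -0.2817, -0.0089]
tool_rot: [-0.057, 0.998, 0.0, -0.0]
ft_force: [0.4, -0.2, -0.9]
grip_width: 0.0609
grasp_force: 66.4
```

Call:
{"fn": "carry_out", "kwargs": {
  "plan": [
    {"dx":0,"dy":0,"dz":1,"twist":0,"fingers":-0.1},
    {"dx":0,"dy":0,"dz":2,"twist":0,"fingers":-0.1},
    {"dx":0,"dy":0,"dz":3,"twist":0,"fingers":-0.1},
    {"dx":0,"dy":0,"dz":3,"twist":0,"fingers":-0.1},
    {"dx":0,"dy":0,"dz":3,"twist":0,"fingers":-0.1}
  ]
}}

```text
clock: 30.23
eef_pos: [0.4646, -0.2819, -0.0103]
tool_rot: [-0.057, 0.998, -0.0, 0.0]
ft_force: [-2.5, 1.4, 8.5]
grip_width: 0.0605
grasp_force: 67.6
```

Call:
{"fn": "carry_out", "kwargs": {
  "plan": [
    {"dx":0,"dy":0,"dz":0,"twist":0,"fingers":-0.45},
    {"dx":0,"dy":0,"dz":0,"twist":0,"fingers":-0.6},
    {"dx":0,"dy":0,"dz":0,"twist":0,"fingers":-0.9},
    {"dx":0,"dy":0,"dz":0,"twist":0,"fingers":-0.9},
    {"dx":0,"dy":0,"dz":0,"twist":0,"fingers":-0.9}
  ]
}}

```text
clock: 30.65
eef_pos: [0.4644, -0.2818, -0.012]
tool_rot: [-0.057, 0.998, 0.0, -0.0]
ft_force: [0.5, -0.1, -0.1]
grip_width: 0.081
grasp_force: 0.0
```

Call:
{"fn": "carry_out", "kwargs": {
  "plan": [
    {"dx":0,"dy":0,"dz":-15,"twist":0,"fingers":-0.9},
    {"dx":0,"dy":0,"dz":-40,"twist":0,"fingers":-0.9},
    {"dx":0,"dy":0,"dz":-75,"twist":0,"fingers":-0.9},
    {"dx":0,"dy":0,"dz":-100,"twist":0,"fingers":-0.6},
    {"dx":0,"dy":0,"dz":-110,"twist":0,"fingers":-0.6}
  ]
}}

```text
clock: 31.07
eef_pos: [0.4667, -0.2831, 0.1022]
tool_rot: [-0.057, 0.998, -0.002, 0.003]
ft_force: [-0.2, -0.3, 0.3]
grip_width: 0.0683
grasp_force: 0.0
```

```bash
python3 - <<'E'
from h import *
from workcell import camera
T=camera("top");S=camera("scene");pickle.dump((T,S),open("tsA.pkl","wb"))
g=((60,60,20),(90,255,255))
for n,c in(("T",T),("S",S)):
    for b in blobs(c,*g,amin=100):
        w=plane(c,b,.010)[:,:2]*1000;(x,y),r=cv2.minEnclosingCircle(w.astype(np.float32))
        if 30<r<40: print(n,"spot",round(x,1),round(y,1),round(r,1),np.round(w.mean(0),1))
def crop(im,x,y,w,h): return cv2.resize(im[y:y+h,x:x+w],(400,500),interpolation=cv2.INTER_CUBIC)
im=np.hstack([crop(T["image"],130,232,104,130),crop(S["image"],90,330,176,150)])
cv2.imwrite("pics/v8.png",im[:,:,::-1])
E
python3 plan.py 399 335.5 105 177.1 5
```

```text
T spot 565.2 -50.6 32.8 [564.7 -50.4]
T spot 569.5 35.4 32.8 [569.1  35.3]
T spot 573.9 121.2 33.0 [573.5 121.2]
S spot 576.1 121.1 33.7 [575.9 121.5]
S spot 571.8 34.9 33.6 [571.9  35.4]
S spot 568.0 -51.4 33.4 [567.8 -50.8]
now [ 466.1 -282.8  100.3] yaw 186.49 j [-0.55  0.38 -0.05  1.13  0.   -0.66] w 68.5 F [-0.3  0.1  0.2] t 31.17
dx -0.6 dy 124.4 dz -0.9 twist 1.9
dx 3.4 dy 124.3 dz -0.9 twist 1.9
dx 7.5 dy 124.2 dz -0.9 twist 1.9
dx 11.6 dy 123.8 dz -0.9 twist 1.9
dx 15.6 dy 123.4 dz -0.9 twist 1.9
```

View pics/v8.png

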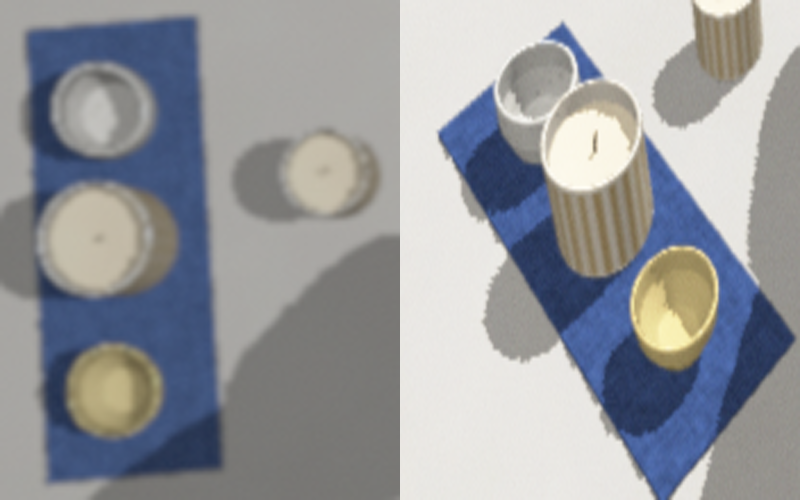

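All three stand on the mat: pot (103,110), candle (98,238), yellow cup (114,391) in the left crop. Triangulating their mat positions.

Run:
```python
from h import *
T,S=pickle.load(open("tsA.pkl","rb"))
tp=lambda x,y:(130+x*.26-.37,232+y*.26-.37); sp=lambda x,y:(90+x*.44-.28,330+y*.3-.35)
for n,a,b,z in(("pot",(103,110),(137,83),.041),("candle",(98,238),(191,136),.063),("yellow",(114,391),(274.5,293),.034)):
    X,e=tri(T,tp(*a),S,sp(*b)); print(n,np.round(X*1000,1),round(e*1000,1),"T@z",np.round(plane(T,tp(*a),z)[0]*1000,1),"S@z",np.round(plane(S,sp(*b),z)[0]*1000,1))
T0=pickle.load(open("top0.pkl","rb"));S0=pickle.load(open("scene0.pkl","rb"))
t0=lambda x,y:(190+x/3.5-.36,190+y/3.5-.36); s0=lambda x,y:(200+x/3.5-.36,220+y/3.5-.36)
for n,a,b,z in(("pot",(256,219),(228,219),.048),("candle",(394,228),(364,124),.07),("yellow",(537,243),(488,112),.041)):
    print("start",n,np.round(plane(T0,t0(*a),z)[0]*1000,1),np.round(plane(S0,s0(*b),z)[0]*1000,1))
```

```text
pot [552.7 349.9  37.4] 1.7 T@z [551.9 348.   41. ] S@z [549.9 351.4  41. ]
candle [481.1 341.8  60.1] 2.7 T@z [480.3 339.7  63. ] S@z [479.6 343.5  63. ]
yellow [397.8 334.7  35.4] 1.3 T@z [397.4 334.5  34. ] S@z [399.2 334.8  34. ]
start pot [574.1 119.9  48. ] [573.6 121.9  48. ]
start candle [568.4  35.1  70. ] [570.   35.6  70. ]
start yellow [564.4 -51.2  41. ] [565.5 -50.   41. ]
```

Call:
{"fn": "carry_out", "kwargs": {
  "plan": [
    {"dx":0,"dy":40,"dz":-2,"twist":2,"fingers":-0.6},
    {"dx":1,"dy":81,"dz":-4,"twist":3,"fingers":-0.6},
    {"dx":1,"dy":122,"dz":-5,"twist":4,"fingers":-0.6},
    {"dx":2,"dy":163,"dz":-5,"twist":5,"fingers":-0.6},
    {"dx":3,"dy":204,"dz":-5,"twist":6,"fingers":-0.6}
  ]
}}

```text
clock: 31.58
eef_pos: [0.4363, -0.0776, 0.101]
tool_rot: [-0.003, 1.0, 0.0, -0.002]
ft_force: [0.7, 0.9, 1.1]
grip_width: 0.0682
grasp_force: 0.0
```

```bash
python3 plan.py 398.5 335 105 177.1 3
```

```text
now [436.3 -77.6 101. ] yaw 180.38 j [-0.18  0.2  -0.3   1.07  0.   -0.18] w 68.2 F [0.7 0.9 1.1] t 31.58
dx 11.7 dy 137.6 dz -1.3 twist 1.1
dx 14.3 dy 137.4 dz -1.3 twist 1.1
dx 16.9 dy 137.1 dz -1.3 twist 1.1
```

Call:
{"fn": "carry_out", "kwargs": {
  "plan": [
    {"dx":3,"dy":40,"dz":-1,"twist":1,"fingers":-0.6},
    {"dx":7,"dy":81,"dz":-2,"twist":2,"fingers":-0.6},
    {"dx":11,"dy":122,"dz":-3,"twist":3,"fingers":-0.6},
    {"dx":15,"dy":163,"dz":-3,"twist":3.3,"fingers":-0.6},
    {"dx":19,"dy":204,"dz":-3,"twist":3.3,"fingers":-0.6}
  ]
}}

```text
clock: 32.0
eef_pos: [0.4156, 0.1259, 0.1043]
tool_rot: [0.025, 1.0, -0.001, -0.002]
ft_force: [0.3, 0.3, -0.7]
grip_width: 0.0683
grasp_force: 0.0
```

Call:
{"fn": "carry_out", "kwargs": {
  "plan": [
    {"dx":5,"dy":40,"dz":0,"twist":0,"fingers":-0.6},
    {"dx":11,"dy":80,"dz":0,"twist":0,"fingers":-0.6},
    {"dx":17,"dy":120,"dz":0,"twist":0,"fingers":-0.6},
    {"dx":23,"dy":160,"dz":0,"twist":0,"fingers":-0.6},
    {"dx":29,"dy":195,"dz":0,"twist":0,"fingers":-0.6}
  ]
}}

```text
clock: 32.42
eef_pos: [0.3965, 0.3223, 0.1038]
tool_rot: [0.024, 1.0, -0.001, -0.001]
ft_force: [1.5, -0.1, 0.4]
grip_width: 0.0686
grasp_force: 0.0
```

Call:
{"fn": "carry_out", "kwargs": {
  "plan": [
    {"dx":0,"dy":8,"dz":0,"twist":0,"fingers":-0.6},
    {"dx":0,"dy":8,"dz":0,"twist":0,"fingers":-0.6},
    {"dx":0,"dy":8,"dz":0,"twist":0,"fingers":-0.6},
    {"dx":0,"dy":8,"dz":0,"twist":0,"fingers":-0.6},
    {"dx":0,"dy":8,"dz":0,"twist":0,"fingers":-0.6}
  ]
}}

```text
clock: 32.83
eef_pos: [0.3985, 0.3267, 0.1056]
tool_rot: [0.026, 1.0, -0.001, -0.001]
ft_force: [0.4, -0.5, -0.2]
grip_width: 0.0684
grasp_force: 0.0
```

```bash
python3 plan.py 398.5 335 -14 177.1 1
python3 - <<'E'
from h import *
from workcell import camera
T=camera("top")
dk=((100,20,0),(130,255,70));br=((8,80,70),(22,255,255))
near=lambda bs,p:min(bs,key=lambda b:np.linalg.norm(b.mean(0)-p))
for n,m,z in(("case",dk,.045),("card",br,.003)):
    b=near(blobs(T,*m,close=9,amin=800),(448,311)); r=cv2.minAreaRect((plane(T,b,z)[:,:2]*1000).astype(np.float32)); print(n,np.round(r[0],1),np.round(r[1],1),round(r[2],1))
E
```

```text
now [398.5 326.7 105.6] yaw 177.07 j [ 0.69  0.33 -0.12  1.13 -0.    0.74] w 68.4 F [ 0.4 -0.5 -0.2] t 32.83
dx 0.5 dy 8.3 dz 119.6 twist -0.0
case [ 463.8 -279.3] [167.4  61.2] 6.3
card [ 462.7 -281.2] [216.4 106.9] 6.6
```

The case lies centred on the card (about 2 mm, 0.3° off). Regripping the yellow cup.

Call:
{"fn": "carry_out", "kwargs": {
  "plan": [
    {"dx":0,"dy":7,"dz":20,"twist":0,"fingers":-0.6},
    {"dx":0,"dy":8,"dz":45,"twist":0,"fingers":-0.6},
    {"dx":0,"dy":8,"dz":65,"twist":0,"fingers":-0.6},
    {"dx":0,"dy":8,"dz":75,"twist":0,"fingers":-0.6},
    {"dx":0,"dy":8,"dz":75,"twist":0,"fingers":-0.6}
  ]
}}

```text
clock: 33.3
eef_pos: [0.3976, 0.3342, 0.029]
tool_rot: [0.025, 1.0, -0.002, -0.002]
ft_force: [0.1, 0.4, 0.5]
grip_width: 0.0683
grasp_force: 0.0
```

```bash
python3 plan.py 398.5 335 -14 177.1 1
```

```text
now [397.6 334.2  29. ] yaw 177.1 j [ 0.7   0.42 -0.21  0.95 -0.    0.75] w 68.3 F [0.1 0.4 0.5] t 33.3
dx -0.9 dy 0.9 dz 43.0 twist -0.0
```

Call:
{"fn": "carry_out", "kwargs": {
  "plan": [
    {"dx":-1,"dy":1,"dz":12,"twist":0,"fingers":-0.6},
    {"dx":-1,"dy":1,"dz":24,"twist":0,"fingers":-0.6},
    {"dx":-1,"dy":1,"dz":36,"twist":0,"fingers":-0.6},
    {"dx":-1,"dy":1,"dz":42,"twist":0,"fingers":-0.6},
    {"dx":-1,"dy":1,"dz":42,"twist":0,"fingers":-0.6}
  ]
}}

```text
clock: 33.72
eef_pos: [0.4, 0.3369, -0.011]
tool_rot: [0.025, 1.0, -0.0, -0.0]
ft_force: [0.3, -0.8, -0.3]
grip_width: 0.0683
grasp_force: 0.0
```

Call:
{"fn": "carry_out", "kwargs": {
  "plan": [
    {"dx":0,"dy":0,"dz":0,"twist":0,"fingers":-0.45},
    {"dx":0,"dy":0,"dz":0,"twist":0,"fingers":-0.3},
    {"dx":0,"dy":0,"dz":0,"twist":0,"fingers":-0.2},
    {"dx":0,"dy":0,"dz":0,"twist":0,"fingers":0.05},
    {"dx":0,"dy":0,"dz":0,"twist":0,"fingers":0.1}
  ]
}}

```text
clock: 34.13
eef_pos: [0.4009, 0.3378, -0.0089]
tool_rot: [0.025, 1.0, 0.0, 0.001]
ft_force: [-1.6, -2.2, 7.4]
grip_width: 0.0466
grasp_force: 60.1
```

Call:
{"fn": "carry_out", "kwargs": {
  "plan": [
    {"dx":0,"dy":0,"dz":-8,"twist":0,"fingers":0.1},
    {"dx":0,"dy":0,"dz":-25,"twist":0,"fingers":0.1},
    {"dx":0,"dy":0,"dz":-55,"twist":0,"fingers":0.1},
    {"dx":0,"dy":0,"dz":-85,"twist":0,"fingers":0.1},
    {"dx":0,"dy":0,"dz":-95,"twist":0,"fingers":0.1}
  ]
}}

```text
clock: 34.55
eef_pos: [0.4023, 0.3396, 0.0891]
tool_rot: [0.024, 1.0, 0.003, 0.003]
ft_force: [1.1, 1.0, -0.7]
grip_width: 0.0466
grasp_force: 61.7
```

```bash
python3 plan.py 565.5 -50.5 82 177.1 1
```

```text
now [402.3 339.6  89.1] yaw 177.2 j [ 0.7   0.36 -0.12  1.08  0.    0.75] w 46.6 F [ 1.1  1.  -0.7] t 34.55
dx -182.0 dy -381.7 dz 7.1 twist 0.1
```

Call:
{"fn": "carry_out", "kwargs": {
  "plan": [
    {"dx":-8,"dy":-16,"dz":0,"twist":0,"fingers":0.1},
    {"dx":-21,"dy":-44,"dz":0,"twist":0,"fingers":0.1},
    {"dx":-36,"dy":-76,"dz":0,"twist":0,"fingers":0.1},
    {"dx":-51,"dy":-108,"dz":0,"twist":0,"fingers":0.1},
    {"dx":-66,"dy":-139,"dz":0,"twist":0,"fingers":0.1}
  ]
}}

```text
clock: 34.97
eef_pos: [0.4593, 0.1942, 0.0843]
tool_rot: [0.024, 1.0, 0.0, 0.0]
ft_force: [0.5, 0.3, -0.3]
grip_width: 0.0467
grasp_force: 61.7
```

Call:
{"fn": "carry_out", "kwargs": {
  "plan": [
    {"dx":-15,"dy":-32,"dz":0,"twist":0,"fingers":0.1},
    {"dx":-31,"dy":-64,"dz":0,"twist":0,"fingers":0.1},
    {"dx":-46,"dy":-96,"dz":0,"twist":0,"fingers":0.1},
    {"dx":-61,"dy":-128,"dz":0,"twist":0,"fingers":0.1},
    {"dx":-76,"dy":-158,"dz":0,"twist":0,"fingers":0.1}
  ]
}}

```text
clock: 35.38
eef_pos: [0.5276, 0.0321, 0.0843]
tool_rot: [0.025, 1.0, 0.0, 0.0]
ft_force: [-0.1, 1.2, -0.7]
grip_width: 0.0468
grasp_force: 61.7
```

Call:
{"fn": "carry_out", "kwargs": {
  "plan": [
    {"dx":-14,"dy":-28,"dz":0,"twist":0,"fingers":0.1},
    {"dx":-26,"dy":-54,"dz":0,"twist":0,"fingers":0.1},
    {"dx":-36,"dy":-75,"dz":0,"twist":0,"fingers":0.1},
    {"dx":-42,"dy":-85,"dz":0,"twist":0,"fingers":0.1},
    {"dx":-42,"dy":-85,"dz":0,"twist":0,"fingers":0.1}
  ]
}}

```text
clock: 35.8
eef_pos: [0.5661, -0.0551, 0.084]
tool_rot: [0.026, 1.0, -0.0, 0.0]
ft_force: [0.7, 0.9, -0.4]
grip_width: 0.0465
grasp_force: 61.7
```

```bash
python3 plan.py 567 -50.5 -2 177.1 1
```

```text
now [566.1 -55.1  84. ] yaw 177.0 j [-0.1   0.44 -0.    1.12 -0.   -0.04] w 46.5 F [ 0.7  0.9 -0.4] t 35.8
dx -0.7 dy 4.6 dz 86.0 twist -0.1
```

Call:
{"fn": "carry_out", "kwargs": {
  "plan": [
    {"dx":-1,"dy":3,"dz":20,"twist":0,"fingers":0.1},
    {"dx":-1,"dy":3,"dz":45,"twist":0,"fingers":0.1},
    {"dx":-1,"dy":3,"dz":65,"twist":0,"fingers":0.1},
    {"dx":-1,"dy":3,"dz":74,"twist":0,"fingers":0.1},
    {"dx":-1,"dy":3,"dz":74,"twist":0,"fingers":0.1}
  ]
}}

```text
clock: 36.22
eef_pos: [0.5634, -0.0484, 0.0077]
tool_rot: [0.024, 1.0, 0.0, -0.003]
ft_force: [0.8, 0.2, -0.6]
grip_width: 0.0464
grasp_force: 61.7
```

```bash
python3 plan.py 567 -50.5 -2 177.1 1
python3 - <<'E'
from h import *
from workcell import camera
a=camera("wrist");b=camera("scene");pickle.dump((a,b),open("w9.pkl","wb"))
im=np.hstack([cv2.resize(a["image"][120:360,160:480],(400,300)),cv2.resize(b["image"][220:325,260:400],(400,300),interpolation=cv2.INTER_CUBIC)])
cv2.imwrite("pics/v9.png",im[:,:,::-1])
E
```

```text
now [563.4 -48.4   7.7] yaw 177.29 j [-0.09  0.52 -0.1   0.96  0.   -0.04] w 46.4 F [ 0.8  0.2 -0.6] t 36.22
dx -3.7 dy -1.9 dz 9.7 twist 0.2
```

View pics/v9.png

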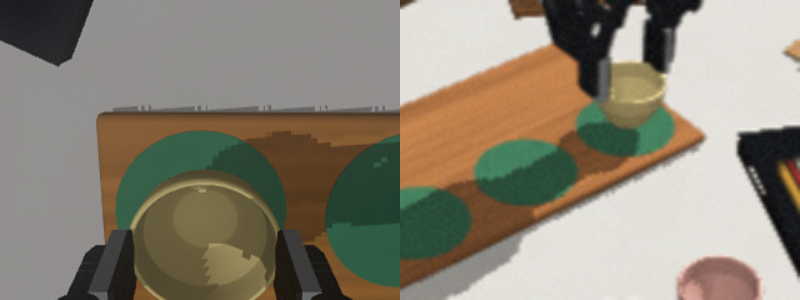

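Call:
{"fn": "carry_out", "kwargs": {
  "plan": [
    {"dx":-1,"dy":-1,"dz":2,"twist":0,"fingers":0.1},
    {"dx":-1,"dy":-1,"dz":4,"twist":0,"fingers":0.1},
    {"dx":-1,"dy":-1,"dz":5,"twist":0,"fingers":0.1},
    {"dx":-1,"dy":-1,"dz":5,"twist":0,"fingers":0.1},
    {"dx":-1,"dy":-1,"dz":5,"twist":0,"fingers":0.1}
  ]
}}

```text
clock: 36.73
eef_pos: [0.5674, -0.0512, 0.0056]
tool_rot: [0.025, 1.0, 0.0, 0.0]
ft_force: [0.0, 0.3, -0.2]
grip_width: 0.0469
grasp_force: 61.7
```

```bash
python3 plan.py 567 -50.5 -2 177.1 1
```

```text
now [567.4 -51.2   5.6] yaw 177.18 j [-0.09  0.52 -0.1   0.95  0.   -0.04] w 46.9 F [ 0.   0.3 -0.2] t 36.73
dx 0.5 dy 0.7 dz 7.6 twist 0.1
```

Call:
{"fn": "carry_out", "kwargs": {
  "plan": [
    {"dx":0,"dy":0.5,"dz":2,"twist":0,"fingers":0.1},
    {"dx":0,"dy":0.5,"dz":4,"twist":0,"fingers":0.1},
    {"dx":0,"dy":0.5,"dz":5,"twist":0,"fingers":0.1},
    {"dx":0,"dy":0.5,"dz":5,"twist":0,"fingers":0.1},
    {"dx":0,"dy":0.5,"dz":5,"twist":0,"fingers":0.1}
  ]
}}

```text
clock: 37.15
eef_pos: [0.5671, -0.0506, 0.0]
tool_rot: [0.025, 1.0, 0.0, -0.0]
ft_force: [0.5, -0.3, -0.1]
grip_width: 0.0461
grasp_force: 61.7
```

Call:
{"fn": "carry_out", "kwargs": {
  "plan": [
    {"dx":0,"dy":0,"dz":1,"twist":0,"fingers":0.1},
    {"dx":0,"dy":0,"dz":2,"twist":0,"fingers":0.1},
    {"dx":0,"dy":0,"dz":2.5,"twist":0,"fingers":0.1},
    {"dx":0,"dy":0,"dz":2.5,"twist":0,"fingers":0.1},
    {"dx":0,"dy":0,"dz":2.5,"twist":0,"fingers":0.1}
  ]
}}

```text
clock: 37.57
eef_pos: [0.5675, -0.0506, -0.0018]
tool_rot: [0.025, 1.0, -0.0, 0.0]
ft_force: [-1.6, 0.4, 3.5]
grip_width: 0.0465
grasp_force: 62.2
```

Call:
{"fn": "carry_out", "kwargs": {
  "plan": [
    {"dx":0,"dy":0,"dz":0,"twist":0,"fingers":-0.1},
    {"dx":0,"dy":0,"dz":0,"twist":0,"fingers":-0.25},
    {"dx":0,"dy":0,"dz":0,"twist":0,"fingers":-0.5},
    {"dx":0,"dy":0,"dz":0,"twist":0,"fingers":-0.5},
    {"dx":0,"dy":0,"dz":0,"twist":0,"fingers":-0.5}
  ]
}}

```text
clock: 37.98
eef_pos: [0.5672, -0.0506, -0.0026]
tool_rot: [0.025, 1.0, 0.0, -0.0]
ft_force: [-0.9, 0.1, 0.7]
grip_width: 0.0641
grasp_force: 0.0
```

Call:
{"fn": "carry_out", "kwargs": {
  "plan": [
    {"dx":0,"dy":0,"dz":-15,"twist":0,"fingers":-0.5},
    {"dx":0,"dy":0,"dz":-40,"twist":0,"fingers":-0.5},
    {"dx":0,"dy":0,"dz":-70,"twist":0,"fingers":-0.7},
    {"dx":0,"dy":0,"dz":-90,"twist":0,"fingers":-0.7},
    {"dx":0,"dy":0,"dz":-95,"twist":0,"fingers":-0.7}
  ]
}}

```text
clock: 38.4
eef_pos: [0.5701, -0.0509, 0.0968]
tool_rot: [0.025, 1.0, -0.0, 0.004]
ft_force: [0.0, 0.1, -0.0]
grip_width: 0.0727
grasp_force: 0.0
```

Call:
{"fn": "carry_out", "kwargs": {
  "plan": [
    {"dx":8,"dy":36,"dz":0,"twist":0,"fingers":-0.7},
    {"dx":17,"dy":76,"dz":0,"twist":0,"fingers":-0.7},
    {"dx":26,"dy":116,"dz":0,"twist":0,"fingers":-0.7},
    {"dx":35,"dy":156,"dz":0,"twist":0,"fingers":-0.7},
    {"dx":44,"dy":196,"dz":0,"twist":0,"fingers":-0.7}
  ]
}}

```text
clock: 38.82
eef_pos: [0.5318, 0.1486, 0.0917]
tool_rot: [0.025, 1.0, -0.0, -0.001]
ft_force: [0.4, -0.6, -1.4]
grip_width: 0.0724
grasp_force: 0.0
```

```bash
python3 plan.py 480 342.5 95 177.1 1
```

```text
now [531.8 148.6  91.7] yaw 177.14 j [ 0.27  0.41 -0.04  1.13  0.    0.32] w 72.4 F [ 0.4 -0.6 -1.4] t 38.82
dx 61.4 dy 191.0 dz -3.3 twist 0.0
```

Call:
{"fn": "carry_out", "kwargs": {
  "plan": [
    {"dx":12,"dy":38,"dz":0,"twist":0,"fingers":-0.7},
    {"dx":24,"dy":76,"dz":0,"twist":0,"fingers":-0.7},
    {"dx":36,"dy":114,"dz":0,"twist":0,"fingers":-0.7},
    {"dx":48,"dy":150,"dz":0,"twist":0,"fingers":-0.7},
    {"dx":60,"dy":188,"dz":0,"twist":0,"fingers":-0.7}
  ]
}}

```text
clock: 39.23
eef_pos: [0.4809, 0.3392, 0.0916]
tool_rot: [0.025, 1.0, -0.001, -0.001]
ft_force: [-0.4, 0.5, 1.0]
grip_width: 0.0726
grasp_force: 0.0
```

Call:
{"fn": "carry_out", "kwargs": {
  "plan": [
    {"dx":0,"dy":3,"dz":0,"twist":0,"fingers":-0.7},
    {"dx":0,"dy":5,"dz":0,"twist":0,"fingers":-0.7},
    {"dx":0,"dy":5,"dz":10,"twist":0,"fingers":-0.7},
    {"dx":0,"dy":5,"dz":15,"twist":0,"fingers":-0.7},
    {"dx":0,"dy":5,"dz":15,"twist":0,"fingers":-0.7}
  ]
}}

```text
clock: 39.65
eef_pos: [0.4816, 0.3404, 0.0752]
tool_rot: [0.026, 1.0, -0.001, -0.002]
ft_force: [0.2, -0.2, -0.2]
grip_width: 0.0726
grasp_force: 0.0
```

```bash
python3 plan.py 480 342.5 -2 177.1 1
```

```text
now [481.6 340.4  75.2] yaw 177.06 j [ 0.62  0.49  0.06  1.14 -0.    0.67] w 72.6 F [ 0.2 -0.2 -0.2] t 39.65
dx 1.7 dy 2.0 dz 77.2 twist -0.0
```

Call:
{"fn": "carry_out", "kwargs": {
  "plan": [
    {"dx":1.5,"dy":2,"dz":10,"twist":0,"fingers":-0.7},
    {"dx":1.5,"dy":2,"dz":28,"twist":0,"fingers":-0.7},
    {"dx":1.5,"dy":2,"dz":48,"twist":0,"fingers":-0.7},
    {"dx":1.5,"dy":2,"dz":66,"twist":0,"fingers":-0.7},
    {"dx":1.5,"dy":2,"dz":77,"twist":0,"fingers":-0.7}
  ]
}}

```text
clock: 40.07
eef_pos: [0.4802, 0.3432, -0.0018]
tool_rot: [0.025, 1.0, -0.001, -0.001]
ft_force: [-0.2, -0.1, -0.4]
grip_width: 0.0726
grasp_force: 0.0
```

Call:
{"fn": "carry_out", "kwargs": {
  "plan": [
    {"dx":0,"dy":0,"dz":0,"twist":0,"fingers":-0.7},
    {"dx":0,"dy":0,"dz":0,"twist":0,"fingers":-0.7},
    {"dx":0,"dy":0,"dz":0,"twist":0,"fingers":-0.7},
    {"dx":0,"dy":0,"dz":0,"twist":0,"fingers":-0.7},
    {"dx":0,"dy":0,"dz":0,"twist":0,"fingers":-0.7}
  ]
}}

```text
clock: 40.48
eef_pos: [0.482, 0.3457, 0.0021]
tool_rot: [0.025, 1.0, 0.001, 0.001]
ft_force: [-0.4, 0.1, 0.2]
grip_width: 0.0727
grasp_force: 0.0
```

Call:
{"fn": "carry_out", "kwargs": {
  "plan": [
    {"dx":0,"dy":0,"dz":0,"twist":0,"fingers":-0.6},
    {"dx":0,"dy":0,"dz":0,"twist":0,"fingers":-0.5},
    {"dx":0,"dy":0,"dz":0,"twist":0,"fingers":-0.4},
    {"dx":0,"dy":0,"dz":0,"twist":0,"fingers":-0.2},
    {"dx":0,"dy":0,"dz":0,"twist":0,"fingers":-0.1}
  ]
}}

```text
clock: 40.9
eef_pos: [0.4816, 0.3449, 0.0018]
tool_rot: [0.025, 1.0, -0.0, 0.001]
ft_force: [0.3, -1.9, 5.7]
grip_width: 0.0586
grasp_force: 65.4
```

Call:
{"fn": "carry_out", "kwargs": {
  "plan": [
    {"dx":0,"dy":0,"dz":0,"twist":0,"fingers":-0.1},
    {"dx":0,"dy":0,"dz":-18,"twist":0,"fingers":-0.1},
    {"dx":0,"dy":0,"dz":-45,"twist":0,"fingers":-0.1},
    {"dx":0,"dy":0,"dz":-80,"twist":0,"fingers":-0.1},
    {"dx":0,"dy":0,"dz":-100,"twist":0,"fingers":-0.1}
  ]
}}

```text
clock: 41.32
eef_pos: [0.4816, 0.3459, 0.1033]
tool_rot: [0.024, 1.0, 0.001, 0.001]
ft_force: [1.5, 1.1, -1.8]
grip_width: 0.0586
grasp_force: 65.6
```

```bash
python3 plan.py 569.5 35.5 100 177.1 2
```

```text
now [481.6 345.9 103.3] yaw 177.2 j [0.62 0.47 0.1  1.19 0.   0.67] w 58.6 F [ 1.5  1.1 -1.8] t 41.32
dx -51.5 dy -152.9 dz 1.7 twist 0.0
dx -51.6 dy -152.8 dz 1.7 twist 0.0
```

Call:
{"fn": "carry_out", "kwargs": {
  "plan": [
    {"dx":-6,"dy":-18,"dz":0,"twist":0,"fingers":-0.1},
    {"dx":-18,"dy":-50,"dz":0,"twist":0,"fingers":-0.1},
    {"dx":-30,"dy":-86,"dz":0,"twist":0,"fingers":-0.1},
    {"dx":-42,"dy":-122,"dz":0,"twist":0,"fingers":-0.1},
    {"dx":-54,"dy":-158,"dz":0,"twist":0,"fingers":-0.1}
  ]
}}

```text
clock: 41.73
eef_pos: [0.5269, 0.1835, 0.1002]
tool_rot: [0.024, 1.0, 0.0, -0.0]
ft_force: [0.1, 0.0, -1.6]
grip_width: 0.0584
grasp_force: 65.5
```

Call:
{"fn": "carry_out", "kwargs": {
  "plan": [
    {"dx":-12,"dy":-36,"dz":0,"twist":0,"fingers":-0.1},
    {"dx":-24,"dy":-72,"dz":0,"twist":0,"fingers":-0.1},
    {"dx":-36,"dy":-106,"dz":0,"twist":0,"fingers":-0.1},
    {"dx":-46,"dy":-134,"dz":0,"twist":0,"fingers":-0.1},
    {"dx":-51,"dy":-148,"dz":0,"twist":0,"fingers":-0.1}
  ]
}}

```text
clock: 42.15
eef_pos: [0.5714, 0.0307, 0.1001]
tool_rot: [0.026, 1.0, -0.0, -0.0]
ft_force: [0.2, 0.1, -2.9]
grip_width: 0.0583
grasp_force: 65.6
```

Call:
{"fn": "carry_out", "kwargs": {
  "plan": [
    {"dx":0,"dy":0,"dz":10,"twist":0,"fingers":-0.1},
    {"dx":0,"dy":0,"dz":28,"twist":0,"fingers":-0.1},
    {"dx":0,"dy":0,"dz":46,"twist":0,"fingers":-0.1},
    {"dx":0,"dy":0,"dz":58,"twist":0,"fingers":-0.1},
    {"dx":0,"dy":0,"dz":62,"twist":0,"fingers":-0.1}
  ]
}}

```text
clock: 42.57
eef_pos: [0.568, 0.0352, 0.0353]
tool_rot: [0.024, 1.0, 0.0, -0.003]
ft_force: [-0.3, -0.0, -2.2]
grip_width: 0.0589
grasp_force: 65.5
```

Call:
{"fn": "carry_out", "kwargs": {
  "plan": [
    {"dx":0,"dy":0,"dz":4,"twist":0,"fingers":-0.1},
    {"dx":0,"dy":0,"dz":8,"twist":0,"fingers":-0.1},
    {"dx":0,"dy":0,"dz":8,"twist":0,"fingers":-0.1},
    {"dx":0,"dy":0,"dz":8,"twist":0,"fingers":-0.1},
    {"dx":0,"dy":0,"dz":8,"twist":0,"fingers":-0.1}
  ]
}}

```text
clock: 42.98
eef_pos: [0.5716, 0.0345, 0.0315]
tool_rot: [0.024, 1.0, 0.0, 0.001]
ft_force: [0.8, -0.3, -1.5]
grip_width: 0.0582
grasp_force: 65.5
```

```bash
python3 plan.py 571.5 35.4 9 177.1 1
```

```text
now [571.6  34.5  31.5] yaw 177.2 j [ 0.06  0.5  -0.06  1.01  0.    0.11] w 58.2 F [ 0.8 -0.3 -1.5] t 42.98
dx 0.1 dy 0.9 dz 22.5 twist 0.1
```

Call:
{"fn": "carry_out", "kwargs": {
  "plan": [
    {"dx":0,"dy":0.8,"dz":6,"twist":0,"fingers":-0.1},
    {"dx":0,"dy":0.8,"dz":12,"twist":0,"fingers":-0.1},
    {"dx":0,"dy":0.8,"dz":16,"twist":0,"fingers":-0.1},
    {"dx":0,"dy":0.8,"dz":18,"twist":0,"fingers":-0.1},
    {"dx":0,"dy":0.8,"dz":18,"twist":0,"fingers":-0.1}
  ]
}}

```text
clock: 43.4
eef_pos: [0.5701, 0.035, 0.0117]
tool_rot: [0.025, 1.0, -0.0, -0.001]
ft_force: [-0.1, -0.2, -2.0]
grip_width: 0.0588
grasp_force: 65.5
```

Call:
{"fn": "carry_out", "kwargs": {
  "plan": [
    {"dx":0,"dy":0,"dz":1,"twist":0,"fingers":-0.1},
    {"dx":0,"dy":0,"dz":2,"twist":0,"fingers":-0.1},
    {"dx":0,"dy":0,"dz":2.5,"twist":0,"fingers":-0.1},
    {"dx":0,"dy":0,"dz":2.5,"twist":0,"fingers":-0.1},
    {"dx":0,"dy":0,"dz":2.5,"twist":0,"fingers":-0.1}
  ]
}}

```text
clock: 43.82
eef_pos: [0.5711, 0.0351, 0.0103]
tool_rot: [0.025, 1.0, 0.0, 0.0]
ft_force: [-0.5, -1.1, -1.8]
grip_width: 0.0587
grasp_force: 65.5
```

Call:
{"fn": "carry_out", "kwargs": {
  "plan": [
    {"dx":0,"dy":0,"dz":1,"twist":0,"fingers":-0.1},
    {"dx":0,"dy":0,"dz":2,"twist":0,"fingers":-0.1},
    {"dx":0,"dy":0,"dz":2.5,"twist":0,"fingers":-0.1},
    {"dx":0,"dy":0,"dz":2.5,"twist":0,"fingers":-0.1},
    {"dx":0,"dy":0,"dz":2.5,"twist":0,"fingers":-0.1}
  ]
}}

```text
clock: 44.23
eef_pos: [0.5713, 0.0351, 0.0088]
tool_rot: [0.025, 1.0, 0.0, 0.001]
ft_force: [-3.0, 0.6, 6.3]
grip_width: 0.0582
grasp_force: 66.3
```

Call:
{"fn": "carry_out", "kwargs": {
  "plan": [
    {"dx":0,"dy":0,"dz":0,"twist":0,"fingers":-0.4},
    {"dx":0,"dy":0,"dz":0,"twist":0,"fingers":-0.5},
    {"dx":0,"dy":0,"dz":0,"twist":0,"fingers":-0.65},
    {"dx":0,"dy":0,"dz":0,"twist":0,"fingers":-0.65},
    {"dx":0,"dy":0,"dz":0,"twist":0,"fingers":-0.65}
  ]
}}

```text
clock: 44.65
eef_pos: [0.571, 0.0351, 0.0075]
tool_rot: [0.025, 1.0, 0.0, -0.0]
ft_force: [0.1, 0.6, -0.5]
grip_width: 0.0704
grasp_force: 0.0
```

Call:
{"fn": "carry_out", "kwargs": {
  "plan": [
    {"dx":0,"dy":0,"dz":-15,"twist":0,"fingers":-0.65},
    {"dx":0,"dy":0,"dz":-40,"twist":0,"fingers":-0.65},
    {"dx":0,"dy":0,"dz":-70,"twist":0,"fingers":-0.65},
    {"dx":0,"dy":0,"dz":-85,"twist":0,"fingers":-0.65},
    {"dx":0,"dy":0,"dz":-90,"twist":0,"fingers":-0.65}
  ]
}}

```text
clock: 45.07
eef_pos: [0.5734, 0.0352, 0.1011]
tool_rot: [0.025, 1.0, 0.0, 0.003]
ft_force: [0.4, -0.0, 0.8]
grip_width: 0.0704
grasp_force: 0.0
```

Call:
{"fn": "carry_out", "kwargs": {
  "plan": [
    {"dx":4,"dy":36,"dz":0,"twist":0,"fingers":-0.65},
    {"dx":9,"dy":76,"dz":0,"twist":0,"fingers":-0.65},
    {"dx":14,"dy":116,"dz":0,"twist":0,"fingers":-0.6},
    {"dx":19,"dy":156,"dz":0,"twist":0,"fingers":-0.6},
    {"dx":24,"dy":196,"dz":0,"twist":0,"fingers":-0.6}
  ]
}}

```text
clock: 45.48
eef_pos: [0.5556, 0.2333, 0.0964]
tool_rot: [0.025, 1.0, -0.0, -0.001]
ft_force: [0.8, -0.5, -0.2]
grip_width: 0.0684
grasp_force: 0.0
```

Call:
{"fn": "carry_out", "kwargs": {
  "plan": [
    {"dx":4,"dy":36,"dz":0,"twist":0,"fingers":-0.6},
    {"dx":8,"dy":76,"dz":0,"twist":0,"fingers":-0.6},
    {"dx":12,"dy":106,"dz":0,"twist":0,"fingers":-0.6},
    {"dx":13,"dy":117,"dz":0,"twist":0,"fingers":-0.6},
    {"dx":13,"dy":117,"dz":0,"twist":0,"fingers":-0.6}
  ]
}}

```text
clock: 45.9
eef_pos: [0.548, 0.3523, 0.0959]
tool_rot: [0.022, 1.0, -0.0, -0.001]
ft_force: [-0.1, -0.2, -0.1]
grip_width: 0.0683
grasp_force: 0.0
```

```bash
python3 plan.py 551.5 350 40 177.1 1
python3 - <<'E'
from h import *
from workcell import camera
T=camera("top");S=camera("scene");pickle.dump((T,S),open("tsB.pkl","wb"))
im=np.hstack([cv2.resize(T["image"][235:285,240:370],(400,154),interpolation=cv2.INTER_CUBIC)[:,:],]) 
a=cv2.resize(T["image"][230:290,240:370],(780,360),interpolation=cv2.INTER_CUBIC)
cv2.imwrite("pics/tB.png",a[:,:,::-1])
E
```

```text
now [548.  352.3  95.9] yaw 177.45 j [0.57 0.6  0.29 1.26 0.   0.62] w 68.3 F [-0.1 -0.2 -0.1] t 45.9
dx -3.6 dy -2.1 dz 55.9 twist 0.3
```

View pics/tB.png

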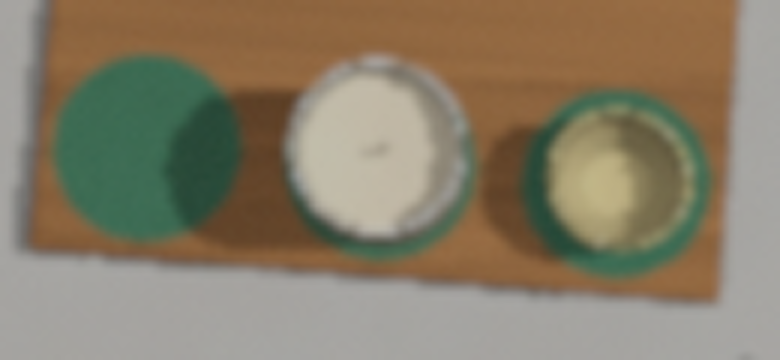

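Candle at (377,148) and yellow cup at (619,180) in the crop are back within about 1 mm of their starting pixels. Last, the pot.

Call:
{"fn": "carry_out", "kwargs": {
  "plan": [
    {"dx":-2,"dy":-1,"dz":10,"twist":0,"fingers":-0.6},
    {"dx":-2,"dy":-1,"dz":30,"twist":0,"fingers":-0.6},
    {"dx":-2,"dy":-1,"dz":45,"twist":0,"fingers":-0.6},
    {"dx":-2,"dy":-1,"dz":50,"twist":0,"fingers":-0.6},
    {"dx":-2,"dy":-1,"dz":50,"twist":0,"fingers":-0.6}
  ]
}}

```text
clock: 46.42
eef_pos: [0.5503, 0.3455, 0.0453]
tool_rot: [0.026, 1.0, -0.001, -0.002]
ft_force: [0.1, -0.0, -0.3]
grip_width: 0.0683
grasp_force: 0.0
```

```bash
python3 plan.py 551.5 350 -14 177.1 1
```

```text
now [550.3 345.5  45.3] yaw 177.04 j [ 0.56  0.63  0.21  1.15 -0.    0.61] w 68.3 F [ 0.1 -0.  -0.3] t 46.42
dx -0.9 dy 4.6 dz 59.3 twist -0.1
```

Call:
{"fn": "carry_out", "kwargs": {
  "plan": [
    {"dx":-1,"dy":3,"dz":6,"twist":0,"fingers":-0.6},
    {"dx":-1,"dy":3,"dz":20,"twist":0,"fingers":-0.6},
    {"dx":-1,"dy":3,"dz":36,"twist":0,"fingers":-0.6},
    {"dx":-1,"dy":3,"dz":50,"twist":0,"fingers":-0.6},
    {"dx":-1,"dy":3,"dz":58,"twist":0,"fingers":-0.6}
  ]
}}

```text
clock: 46.83
eef_pos: [0.5526, 0.351, -0.0111]
tool_rot: [0.025, 1.0, -0.0, -0.0]
ft_force: [0.2, 0.2, -0.7]
grip_width: 0.0682
grasp_force: 0.0
```

Call:
{"fn": "carry_out", "kwargs": {
  "plan": [
    {"dx":0,"dy":0,"dz":0,"twist":0,"fingers":-0.6},
    {"dx":0,"dy":0,"dz":0,"twist":0,"fingers":-0.6},
    {"dx":0,"dy":0,"dz":0,"twist":0,"fingers":-0.6},
    {"dx":0,"dy":0,"dz":0,"twist":0,"fingers":-0.6},
    {"dx":0,"dy":0,"dz":0,"twist":0,"fingers":-0.6}
  ]
}}

```text
clock: 47.25
eef_pos: [0.5533, 0.3519, -0.009]
tool_rot: [0.025, 1.0, 0.001, 0.001]
ft_force: [-0.2, 0.2, 0.8]
grip_width: 0.0688
grasp_force: 0.0
```

Call:
{"fn": "carry_out", "kwargs": {
  "plan": [
    {"dx":0,"dy":0,"dz":0,"twist":0,"fingers":-0.45},
    {"dx":0,"dy":0,"dz":0,"twist":0,"fingers":-0.35},
    {"dx":0,"dy":0,"dz":0,"twist":0,"fingers":-0.25},
    {"dx":0,"dy":0,"dz":0,"twist":0,"fingers":0},
    {"dx":0,"dy":0,"dz":0,"twist":0,"fingers":0}
  ]
}}

```text
clock: 47.67
eef_pos: [0.553, 0.3517, -0.0093]
tool_rot: [0.025, 1.0, 0.0, 0.001]
ft_force: [-1.1, -0.4, 5.5]
grip_width: 0.0503
grasp_force: 62.7
```

Call:
{"fn": "carry_out", "kwargs": {
  "plan": [
    {"dx":0,"dy":0,"dz":0,"twist":0,"fingers":0},
    {"dx":0,"dy":0,"dz":-18,"twist":0,"fingers":0},
    {"dx":0,"dy":0,"dz":-45,"twist":0,"fingers":0},
    {"dx":0,"dy":0,"dz":-80,"twist":0,"fingers":0},
    {"dx":0,"dy":0,"dz":-100,"twist":0,"fingers":0}
  ]
}}

```text
clock: 48.08
eef_pos: [0.5531, 0.3519, 0.0923]
tool_rot: [0.024, 1.0, 0.001, 0.001]
ft_force: [0.4, 0.3, 0.4]
grip_width: 0.0501
grasp_force: 62.4
```

```bash
python3 plan.py 574 121.3 88 177.1 2
```

```text
now [553.1 351.9  92.3] yaw 177.19 j [0.57 0.6  0.29 1.25 0.   0.62] w 50.1 F [0.4 0.3 0.4] t 48.08
dx -16.1 dy -114.6 dz 2.1 twist 0.0
dx -16.2 dy -114.6 dz 2.1 twist 0.0
```

Call:
{"fn": "carry_out", "kwargs": {
  "plan": [
    {"dx":-3,"dy":-18,"dz":0,"twist":0,"fingers":0},
    {"dx":-7,"dy":-48,"dz":0,"twist":0,"fingers":0},
    {"dx":-11,"dy":-78,"dz":0,"twist":0,"fingers":0},
    {"dx":-15,"dy":-104,"dz":0,"twist":0,"fingers":0},
    {"dx":-19,"dy":-130,"dz":0,"twist":0,"fingers":0}
  ]
}}

```text
clock: 48.5
eef_pos: [0.5644, 0.2192, 0.089]
tool_rot: [0.024, 1.0, -0.0, -0.001]
ft_force: [-0.5, -0.3, -1.4]
grip_width: 0.0498
grasp_force: 62.4
```

Call:
{"fn": "carry_out", "kwargs": {
  "plan": [
    {"dx":-4,"dy":-28,"dz":0,"twist":0,"fingers":0},
    {"dx":-8,"dy":-56,"dz":0,"twist":0,"fingers":0},
    {"dx":-12,"dy":-80,"dz":0,"twist":0,"fingers":0},
    {"dx":-14,"dy":-94,"dz":0,"twist":0,"fingers":0},
    {"dx":-15,"dy":-99,"dz":0,"twist":0,"fingers":0}
  ]
}}

```text
clock: 48.92
eef_pos: [0.5749, 0.1187, 0.0892]
tool_rot: [0.026, 1.0, -0.0, -0.001]
ft_force: [-0.7, 0.2, -0.4]
grip_width: 0.0499
grasp_force: 62.4
```

Call:
{"fn": "carry_out", "kwargs": {
  "plan": [
    {"dx":0,"dy":0,"dz":8,"twist":0,"fingers":0},
    {"dx":0,"dy":0,"dz":24,"twist":0,"fingers":0},
    {"dx":0,"dy":0,"dz":42,"twist":0,"fingers":0},
    {"dx":0,"dy":0,"dz":56,"twist":0,"fingers":0},
    {"dx":0,"dy":0,"dz":62,"twist":0,"fingers":0}
  ]
}}

```text
clock: 49.33
eef_pos: [0.573, 0.1224, 0.0246]
tool_rot: [0.023, 1.0, -0.0, -0.002]
ft_force: [-0.4, 0.6, -1.2]
grip_width: 0.0498
grasp_force: 62.4
```

Call:
{"fn": "carry_out", "kwargs": {
  "plan": [
    {"dx":0,"dy":0,"dz":4,"twist":0,"fingers":0},
    {"dx":0,"dy":0,"dz":8,"twist":0,"fingers":0},
    {"dx":0,"dy":0,"dz":8,"twist":0,"fingers":0},
    {"dx":0,"dy":0,"dz":8,"twist":0,"fingers":0},
    {"dx":0,"dy":0,"dz":8,"twist":0,"fingers":0}
  ]
}}

```text
clock: 49.75
eef_pos: [0.5759, 0.1213, 0.0205]
tool_rot: [0.024, 1.0, 0.0, 0.001]
ft_force: [0.5, 0.1, -0.4]
grip_width: 0.05
grasp_force: 62.4
```

```bash
python3 plan.py 575.3 121.3 -2.3 177.1 1
```

```text
now [575.9 121.3  20.5] yaw 177.2 j [ 0.21  0.54 -0.03  1.    0.    0.26] w 50.0 F [ 0.5  0.1 -0.4] t 49.75
dx 0.6 dy -0.1 dz 22.8 twist 0.1
```

Call:
{"fn": "carry_out", "kwargs": {
  "plan": [
    {"dx":0,"dy":0,"dz":6,"twist":0,"fingers":0},
    {"dx":0,"dy":0,"dz":12,"twist":0,"fingers":0},
    {"dx":0,"dy":0,"dz":16,"twist":0,"fingers":0},
    {"dx":0,"dy":0,"dz":18,"twist":0,"fingers":0},
    {"dx":0,"dy":0,"dz":18,"twist":0,"fingers":0}
  ]
}}

```text
clock: 50.17
eef_pos: [0.5744, 0.1207, 0.0007]
tool_rot: [0.025, 1.0, -0.0, -0.001]
ft_force: [0.3, -0.0, -0.6]
grip_width: 0.0502
grasp_force: 62.4
```

Call:
{"fn": "carry_out", "kwargs": {
  "plan": [
    {"dx":0,"dy":0,"dz":1,"twist":0,"fingers":0},
    {"dx":0,"dy":0,"dz":2,"twist":0,"fingers":0},
    {"dx":0,"dy":0,"dz":2.5,"twist":0,"fingers":0},
    {"dx":0,"dy":0,"dz":2.5,"twist":0,"fingers":0},
    {"dx":0,"dy":0,"dz":2.5,"twist":0,"fingers":0}
  ]
}}

```text
clock: 50.58
eef_pos: [0.5753, 0.121, -0.0007]
tool_rot: [0.025, 1.0, 0.0, 0.0]
ft_force: [0.5, 0.8, -0.6]
grip_width: 0.05
grasp_force: 62.4
```

Call:
{"fn": "carry_out", "kwargs": {
  "plan": [
    {"dx":0,"dy":0,"dz":1,"twist":0,"fingers":0},
    {"dx":0,"dy":0,"dz":2,"twist":0,"fingers":0},
    {"dx":0,"dy":0,"dz":2.5,"twist":0,"fingers":0},
    {"dx":0,"dy":0,"dz":2.5,"twist":0,"fingers":0},
    {"dx":0,"dy":0,"dz":2.5,"twist":0,"fingers":0}
  ]
}}

```text
clock: 51.0
eef_pos: [0.5755, 0.1211, -0.0023]
tool_rot: [0.025, 1.0, 0.0, 0.0]
ft_force: [-2.1, -0.2, 4.6]
grip_width: 0.0501
grasp_force: 63.2
```

Contact as predicted. Release, rise, withdraw to the left, and check.

Call:
{"fn": "carry_out", "kwargs": {
  "plan": [
    {"dx":0,"dy":0,"dz":0,"twist":0,"fingers":-0.25},
    {"dx":0,"dy":0,"dz":0,"twist":0,"fingers":-0.35},
    {"dx":0,"dy":0,"dz":0,"twist":0,"fingers":-0.6},
    {"dx":0,"dy":0,"dz":0,"twist":0,"fingers":-0.6},
    {"dx":0,"dy":0,"dz":0,"twist":0,"fingers":-0.6}
  ]
}}

```text
clock: 51.42
eef_pos: [0.5751, 0.121, -0.0035]
tool_rot: [0.025, 1.0, -0.0, -0.0]
ft_force: [-0.2, -0.1, -0.6]
grip_width: 0.0685
grasp_force: 0.0
```

Call:
{"fn": "carry_out", "kwargs": {
  "plan": [
    {"dx":0,"dy":0,"dz":-15,"twist":0,"fingers":-0.6},
    {"dx":0,"dy":0,"dz":-40,"twist":0,"fingers":-0.6},
    {"dx":0,"dy":0,"dz":-70,"twist":0,"fingers":-0.6},
    {"dx":0,"dy":0,"dz":-100,"twist":0,"fingers":-0.6},
    {"dx":0,"dy":0,"dz":-110,"twist":0,"fingers":-0.6}
  ]
}}

```text
clock: 51.83
eef_pos: [0.5779, 0.1216, 0.1115]
tool_rot: [0.025, 1.0, 0.001, 0.004]
ft_force: [0.6, -0.4, 1.0]
grip_width: 0.0679
grasp_force: 0.0
```

Call:
{"fn": "carry_out", "kwargs": {
  "plan": [
    {"dx":15,"dy":35,"dz":0,"twist":0,"fingers":-0.6},
    {"dx":30,"dy":70,"dz":0,"twist":0,"fingers":-0.6},
    {"dx":45,"dy":105,"dz":0,"twist":0,"fingers":-0.6},
    {"dx":60,"dy":140,"dz":0,"twist":0,"fingers":-0.6},
    {"dx":75,"dy":175,"dz":0,"twist":0,"fingers":-0.6}
  ]
}}

```text
clock: 52.25
eef_pos: [0.508, 0.3007, 0.1062]
tool_rot: [0.025, 1.0, -0.0, -0.0]
ft_force: [0.5, -0.1, 1.2]
grip_width: 0.0682
grasp_force: 0.0
```

Run:
```python
from h import *
from workcell import camera
T=camera("top");S=camera("scene");T0=pickle.load(open("top0.pkl","rb"));S0=pickle.load(open("scene0.pkl","rb"))
g=lambda c:cv2.cvtColor(c["image"],cv2.COLOR_RGB2GRAY).astype(np.float32)
f=lambda c,x,y,n:cv2.resize(c["image"][y:y+n*3//4,x:x+n],(400,300),interpolation=cv2.INTER_CUBIC)
im=np.vstack([np.hstack([f(T0,238,205,130),f(T,238,205,130)]),np.hstack([f(S0,210,220,300),f(S,210,220,300)])])
cv2.imwrite("pics/end.png",im[:,:,::-1])
for n,(x,y),r in(("pot",(263,252),14),("candle",(302,255),16),("yellow",(343,259),13)):
    t=g(T0)[y-r:y+r+1,x-r:x+r+1]; m=cv2.matchTemplate(g(T)[y-r-5:y+r+6,x-r-5:x+r+6],t,cv2.TM_CCOEFF_NORMED);_,v,_,l=cv2.minMaxLoc(m); print(n,"px shift",l[0]-5,l[1]-5,round(v,3))
```

```text
pot px shift 0 -1 0.981
candle px shift 0 0 0.968
yellow px shift 0 0 0.983
```

View pics/end.png

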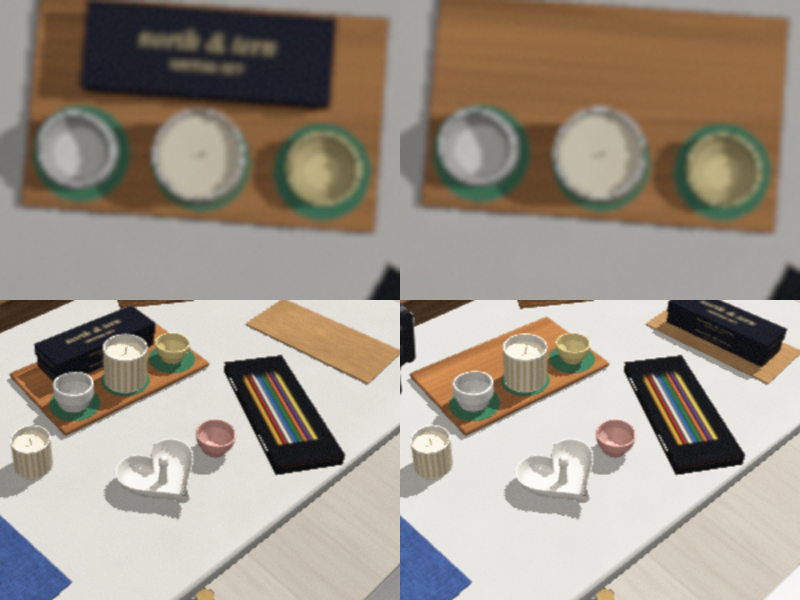

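The before and after views match. Pot, candle and cup stand upright on their spots, shifted 1 px or less (≈2 mm). The case is on the card, and the pink cup and dish are untouched. Handing in.

```bash
python3 -c "
from workcell import job_done
print(job_done())"
```

```text
the job is handed in; nothing more can be done
None
```

The job is handed in: the navy case lies about 2 mm off centre, lengthwise on the card; the candle, yellow cup and grey pot are back within about 2 mm of their starting spots; the pink cup and heart dish show no movement in before/after views.

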